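# Stow the component blocks, lock the tray and scan it in

### The job

Pack the loose component blocks (milky clear cubes) into the carrying tray: unscrew the tray's wing knob all the way up before moving the cover, slide the cover fully back, stand each block paper side up in a pocket of its own, slide the cover fully home over them and screw the knob fully down. Then book the tray in: take the label reader from its cradle, hold it still for a good second aimed squarely at the middle of the sloping bar label from about 6 cm, its light line lying along the label's long side, and stand it back upright in its cradle, leaving the multimeter and the screwdriver where they are.

Things in the scene. Friction and masses are not known exactly. Their poses are not given: they have to be found in the camera images.
- tray: Grey carrying tray fixed to the bench (moves from start to start, yaw too). Origin: on the bench, under the middle pocket. Its +x points away from the robot, its +y to the left, z up. Along its y axis: wing-knob lock at y = -135 mm, three pockets at y = -55, 0, +55 mm, sloping label at y = +137 mm. Two aluminium guide rails, 11 mm wide, 52 mm high, run along x at y = +-96.5 mm (x from -40 to +165 mm). Low walls round the pockets reach 18 mm above the bench.
- pocket0 (a point): Centre of the floor of the pocket nearest the knob, 8 mm above the bench. All pockets are alike: 46 x 46 mm square, walls 10 mm high above the floor, sides along the tray's x and y. Any block fits any pocket. A pocket's point has the tray's axes.
- pocket1 (a point): Centre of the floor of the middle pocket.
- pocket2 (a point): Centre of the floor of the pocket nearest the label.
- cover (a joint): Slide of the milky clear cover plate (steel edged, its top 56 to 58 mm above the bench) along the tray's +x, in m: 0 = home, over the pockets; 0.085 = fully back, end stop, pockets open with about 50 mm clear between a seated block and the cover. Friction about 1.5 N; it stays where it is left. It must not be moved while the knob is down.
- cover_tab (a point): Middle of the top edge of the upright black tab on the cover: 10 mm thick along the tray's x, 60 mm long along y, standing 36 mm above the cover plate, top 92 mm above the bench. Pinch it from above across its thickness to slide the cover. Axes as the tray's.
- lock (a joint): Turn of the black wing knob in rad: 0 = screwed fully down (locked), 4.4 = fully up (end stop). It grows anticlockwise seen from above, and the knob rises 3.5 mm per rad on a steep thread (15.4 mm in all), so the hand must rise and sink with it. Friction about 0.06 N m; it stays where it is left. Starts nearly down.
- lock_grip (a point): Middle of the top face of the wing knob, on its axis; the point turns and rises with it. The wing is a bar 48 mm long along the point's x, 12 mm thick along its y, 28 mm tall below this point, over a thin stem of 10 mm diameter; when down its top is 98 mm above the bench. Pinch it across its 12 mm. The pillar below is 34 mm across, 50 mm high.
- label: White sloping plate (84 x 56 mm) with a black bar label (64 x 26 mm) on the tray's left end. Origin: centre of the label's face, 45 mm above the bench; x along the label's long side, z is the outward normal, leaning 25 degrees from vertical towards the tray's +y.
- block0: Milky clear 40 mm cube of plastic, 60 g, paper square on top, loose on the bench. Origin: centre of its underside, z up. May be absent.
- block1: Another such 40 mm cube, origin as block0. May be absent.
- block2: Another such 40 mm cube, origin as block0. May be absent.
- reader: Grey label reader, 0.16 kg, standing nose down in its cradle. Origin: centre of the nose's underside (the window); z up along the handle, so the beam leaves along -z. Nose: 34 mm (x) x 58 mm (y) x 30 mm high; handle above it: 26 mm (x) x 40 mm (y), from 30 to 130 mm height. Its light line lies along its y. Pinch the handle across its 26 mm.
- reader_spot (a point): Point on the reader's beam, 60 mm in front of the nose (reader's -z): the reading point, to be brought to the label's centre.
- cradle: Black shallow open box fixed to the bench (moves from start to start), 66 mm (x) x 88 mm (y), walls 5 mm thick and 16 mm high, inner floor 5 mm above the bench, so the inside is 56 x 78 mm. Origin: centre of its underside. The reader stands in the middle, its y along the cradle's y.
- meter: White multimeter 85 x 165 x 35 mm lying on the bench: leave alone. Origin: centre of its underside.
- driver: Screwdriver lying on the bench: leave alone.

How it is judged:
By the outcome, as a careful person would: the job done as asked, in the order asked, and still so for the second after the job is handed in, with the robot touching nothing.
Of block0, block1, block2 only 2 to 3 are there at a start; the rules pass over those that are not, and their reading is None.
At some moment in a run one of block0, block1, block2 may be knocked a few centimetres aside while the robot is not near it.
It also fails if it takes over 210 s, if anything falls off the work surface, if the arm or the gripper's body presses on something with over 40 N, if the wrist force passes 120 N, or if a joint passes its speed limit or range.

### The arm

A 7-joint arm with a two-finger parallel gripper is mounted at the origin on the work surface. World frame = base frame: x ahead of the robot, y to its left, z up, the work surface at z = 0. Lengths are in m, angles in rad, forces in N, time in s.
With the tool pointing down it reaches from about 0.4 to 0.875 m from the base axis. Payload 19.3 kg.
Tool frame: the origin (TCP) lies at the very end of the fingers, on their centre line; the grasp point (between the pads) lies 19 mm behind it; z points along the fingers, y is the line along which they close (so a half turn about z gives the same grasp; the last joint's range is limited). The gripper opens to 85 mm and grips with 20 to 120 N. Pads are 22 mm wide; open, the fingers measure 114 mm over their backs; the gripper's body (76 mm by 85 mm) begins 54 mm behind the grasp point. The pads swing forward as they close: fully open they stand 13 mm farther back than shut.
Start: joints at [1.239, 0.521, -0.036, 1.599, 0.021, 1.021, -0.113], TCP at [0.162, -0.604, 0.231] pointing down, gripper open.
Joint ranges: [-2.91, 2.91], [-0.3, 2.13], [-1.5, 1.42], [0.17, 2.43], [-1.26, 4.41], [0.16, 1.93], [-2.52, 2.52]. Speed limits (rad/s): [1.89, 1.89, 2.39, 2.39, 3.01, 3.01, 3.01].

### API

Orientations are given as [roll, pitch, yaw] about the fixed x, y, z axes, in that order (R = Rz(yaw) Ry(pitch) Rx(roll)).
In Python, from workcell import bot gives the robot as it stands.
- The arm moves only by the tool carry_out, never from a script. Its argument "rows" is a list that holds one entry, the list of rows, each a list of 4 numbers: the shift along the tool's x, y, z in m, then the turn about the tool's z in degrees. In form: [[[x, y, z, twist], ...]]. A call has 1 to 12 rows; each row is the pose to reach, as a shift and turn from the pose commanded when the call began, along the tool's axes at that moment; what a row does not reach only later rows make up. A row lasts 1/12 s, in which the tool goes at most 41.7 mm and 7.16 degrees, less where a joint would pass 70% of its speed; a pose out of reach is approached as far as the arm can. A call with a gripper value outside its range is refused whole. "grip" is the finger opening in m, from 0 to 0.0854, set as the call begins (left out, the last holds). The fingers move at their own pace and stop on an object; "grip_force" is the grip in N (left out, the last holds). Time passes only in rows, so rows that repeat a pose let the fingers close. It gives the time, the measured TCP pose, the force, the opening and the grip force at its end, in the units of the state.
- bot.observe(): the state, without advancing time (a new reading comes with each control period).
- bot.grab_frame(name): name is "scene" or "top" or "wrist"; returns a dict with "pixels" (480x640x3 uint8, red, green, blue), "K" (3x3 intrinsics, pixels), "k1" (the pictures are not rectified: a ray, as slopes to the right and down, at radius r is drawn at 1 + k1 r^2 times it, then the intrinsics apply), "pose" (4x4, takes a point from camera to world coordinates). Camera axes: x right, y down, z forward; pixel columns grow to the right and rows downward; lengths in m; the calibration is good to about 2 mm. A picture is of the moment at which its call begins. There is no depth.
- bot.job_done(): hands the job in; it is judged then, once.
Trained networks look in a picture, given as the dict that the camera call returned (one of the last four; its "shot" number tells which), for a name from the list of things; names that differ only in an ending like _2 or _b are one class to them, and where a whole thing is asked for, a point or a joint stands for the part that bears it (a point fixed in the world has none). Each returns a list of dicts, best first, with "conf" (0 to 1); they miss things now and then, are a little off and sometimes report something else, mostly with a low value. They report only what shows in the picture. A call takes as long as a camera call.
- bot.look_for(picture, label): "position" ([column, row] in pixels, amid what is visible of it).
- bot.regions_of(picture, label): "region" (480x640 bool, what is visible of it) and "position" ([column, row] in pixels, amid what is visible of it).
- bot.spot_point(picture, label): "position" ([column, row] in pixels: a listed point, or the origin of a listed thing).
The state is a dict: "clock": time; "qpos": joint angles; "qd": joint speeds; "joint_efforts": joint torques, N m; "position": TCP position; "tool_rot": TCP orientation; "force": force on the tool from outside, world axes, zero at the start; "moment": the same for the moment, N m; "grip_width": finger opening in m; "finger_force": force on a finger pad.
Only numpy, scipy, OpenCV 4.12 (cv2) and the standard library are available. Lean on these libraries where they do the work, as an engineer would, in place of code of your own. Each camera call takes 0.05 s, during which the arm holds its last target. There are 200 camera calls.

## Working session

There is one attempt and no reset: what is moved stays moved. The work goes in short steps, Python scripts to look and compute and a tool call to move; the robot and the scene stay as the last step left them, time stands still between calls to the robot, and variables do not carry over. Pictures are saved under pics/ and viewed, at most 14 in all, crops included, and the job is handed in when it is done.

Besides the shell and the picture viewer there is one more tool, called after "Request:" by a JSON object that holds its "method" and its "body", one argument or row to a line. carry_out: Moves the arm, as the interface text tells. Its arguments: {"type":"object","properties":{"rows":{"type":"array","items":{"type":"array","items":{"type":"array","items":{"type":"number"}}}},"grip":{"type":"number"},"grip_force":{"type":"number"}},"required":["rows"]}

```bash
mkdir -p pics; ls; cat > h.py <<'E'
import numpy as np, cv2
from scipy.spatial.transform import Rotation as R
from workcell import bot
def ray(f,px):
    K=f["K"];k=f["k1"]
    d=np.array([(px[0]-K[0][2])/K[0][0],(px[1]-K[1][2])/K[1][1]])
    u=d.copy()
    for _ in range(20): u=d/(1+k*(u@u))
    P=np.array(f["pose"]);return P[:3,3],P[:3,:3]@np.array([u[0],u[1],1])
def onz(f,px,z):
    o,d=ray(f,px);return o+d*(z-o[2])/d[2]
def proj(f,p):
    P=np.array(f["pose"]);c=P[:3,:3].T@(np.array(p)-P[:3,3]);u=c[:2]/c[2];u=u*(1+f["k1"]*(u@u))
    return np.array(f["K"])[:2,:2]@u+np.array(f["K"])[:2,2]
def tri(obs):
    A=np.zeros((3,3));b=np.zeros(3)
    for f,px in obs:
        o,d=ray(f,px);d/=np.linalg.norm(d);M=np.eye(3)-np.outer(d,d);A+=M;b+=M@o
    return np.linalg.solve(A,b)
def save(f,n): cv2.imwrite(f"pics/{n}.png",cv2.cvtColor(f["pixels"],cv2.COLOR_RGB2BGR))
def tool():
    s=bot.observe();return np.array(s["position"]),R.from_euler("xyz",s["tool_rot"])
E
python3 - <<'E'
from h import *
np.set_printoptions(precision=3,suppress=True)
s=bot.observe();print(s)
F={n:bot.grab_frame(n) for n in("top","scene")}
for n,f in F.items(): save(f,n+"0");print(n,f["K"],f["k1"],f["pose"])
Z={"pocket0":.008,"pocket1":.008,"pocket2":.008,"cover_tab":.092,"lock_grip":.098,"label":.045,"block0":0,"reader":.005,"cradle":0,"meter":0,"driver":0,"tray":0}
for l,z in Z.items():
  for n,f in F.items():
    for d in bot.spot_point(f,l)[:4]:print(l,n,round(d["conf"],2),np.round(d["position"],1),onz(f,d["position"],z))
E
```

```text
pics
{'clock': 0.0, 'qpos': array([ 1.239,  0.522, -0.036,  1.6  ,  0.021,  1.021, -0.113]), 'qd': array([-0.001,  0.001, -0.001, -0.001, -0.   , -0.001, -0.001]), 'joint_efforts': array([  0.001, -92.712,   1.981, -36.994,   0.018,   0.008,  -0.   ]), 'position': array([ 0.162, -0.603,  0.231]), 'tool_rot': array([-3.14 ,  0.   ,  0.262]), 'force': array([-0.589,  1.232,  0.198]), 'moment': array([-0.   ,  0.016,  0.032]), 'finger_force': 0.0, 'grip_width': 0.08527996140674662}
top [[529.17    0.    317.428]
 [  0.    529.17  237.447]
 [  0.      0.      1.   ]] -0.021446420094131325 [[-0.013 -0.987  0.158  0.355]
 [-1.     0.011 -0.014 -0.012]
 [ 0.012 -0.159 -0.987  1.182]
 [ 0.     0.     0.     1.   ]]
scene [[515.168   0.    324.267]
 [  0.    515.168 232.505]
 [  0.      0.      1.   ]] -0.1303536533654356 [[ 0.228  0.837 -0.497  1.039]
 [ 0.974 -0.193  0.12  -0.122]
 [ 0.005 -0.511 -0.859  0.946]
 [ 0.     0.     0.     1.   ]]
pocket0 top 0.84 [309.8 249.2] [ 0.517 -0.011  0.008]
pocket0 top 0.8 [283.1 251.2] [0.513 0.049 0.008]
pocket0 top 0.75 [333.5 249. ] [ 0.517 -0.064 
[... 1193 characters left out ...]
441.2 295.7] [ 0.41  -0.302  0.005]
reader scene 0.97 [472.5 211. ] [0.515 0.342 0.005]
cradle top 0.73 [149.4 250.4] [0.52 0.35 0.  ]
cradle scene 0.72 [473.1 210.4] [0.511 0.346 0.   ]
meter top 0.82 [454.5 180.3] [ 0.675 -0.348  0.   ]
meter top 0.31 [440.  294.8] [ 0.412 -0.301  0.   ]
driver top 0.58 [193.2 180.6] [0.68  0.255 0.   ]
driver top 0.48 [442.3 297.2] [ 0.407 -0.306  0.   ]
driver top 0.37 [246.1 248.9] [0.521 0.132 0.   ]
driver scene 0.69 [465.1 287.4] [0.683 0.261 0.   ]
tray top 0.61 [308.6 250. ] [ 0.516 -0.008  0.   ]
tray top 0.23 [486.2 252.2] [ 0.507 -0.411  0.   ]
tray scene 0.95 [319.3 245. ] [ 0.519 -0.006  0.   ]
tray scene 0.52 [381.8 219. ] [0.487 0.141 0.   ]
```

View pics/top0.png

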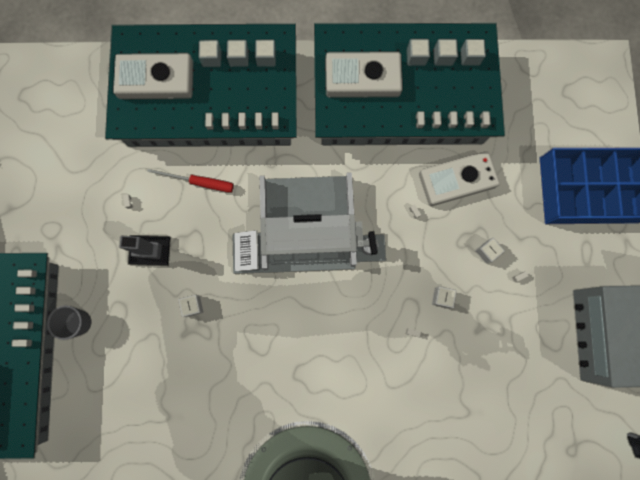

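View pics/scene0.png

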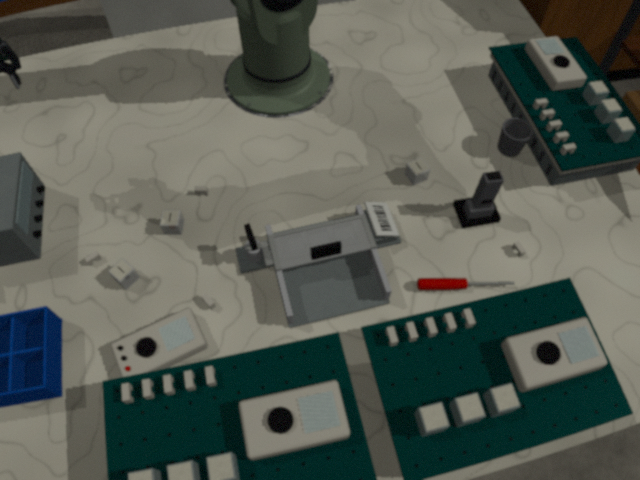

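Both views show three blocks, at about (0.40, 0.245), (0.405, -0.30) and (0.50, -0.416). The knob is at pixel (372,243) in the top view and the reader at (148,250). I'm moving over the knob now, and I'll use the wrist view there.

Request:
{"method": "carry_out", "body": {
  "rows": [
    [[0.1, -0.075, -0.08, 3], [0.2, -0.15, -0.08, 6], [0.3, -0.225, -0.08, 9], [0.4, -0.3, -0.08, 13], [0.466, -0.348, -0.08, 13], [0.466, -0.348, -0.08, 13], [0.466, -0.348, -0.08, 13], [0.466, -0.348, -0.08, 13], [0.466, -0.348, -0.08, 13], [0.466, -0.348, -0.08, 13], [0.466, -0.348, -0.08, 13], [0.466, -0.348, -0.08, 13]]
  ]
}}

```text
clock: 2.3
position: [0.466, -0.217, 0.304]
tool_rot: [3.141, -0.001, 0.035]
force: [0.4, -1.0, 0.2]
grip_width: 0.0853
finger_force: 0.0
```

Request:
{"method": "carry_out", "body": {
  "rows": [
    [[0, 0, 0, 0], [0, 0, 0, 0], [0, 0, 0, 0], [0, 0, 0, 0]]
  ]
}}

```text
clock: 2.63
position: [0.4644, -0.2197, 0.3035]
tool_rot: [3.141, 0.0, 0.033]
force: [0.0, 0.3, 0.3]
grip_width: 0.0855
finger_force: 0.0
```

```bash
python3 - <<'E'
from h import *
np.set_printoptions(precision=3,suppress=True)
s=bot.observe();print(s["clock"],s["qpos"],s["position"],s["tool_rot"])
f=bot.grab_frame("wrist");save(f,"w1");print(f["pose"],f["K"])
for l,z in {"lock_grip":.099,"cover_tab":.092}.items():
  for d in bot.spot_point(f,l)[:2]:print(l,round(d["conf"],2),np.round(d["position"],1),onz(f,d["position"],z))
E
```

```text
2.6333 [ 0.479  0.274 -0.19   1.79   0.058  1.084 -1.269] [ 0.464 -0.22   0.303] [3.141 0.    0.033]
[[ 0.033 -0.956 -0.292  0.539]
 [-0.999 -0.032 -0.009 -0.217]
 [-0.     0.292 -0.956  0.445]
 [ 0.     0.     0.     1.   ]] [[395.846   0.    315.885]
 [  0.    395.846 231.721]
 [  0.      0.      1.   ]]
lock_grip 0.61 [227.7 133.2] [ 0.519 -0.142  0.099]
```

View pics/w1.png

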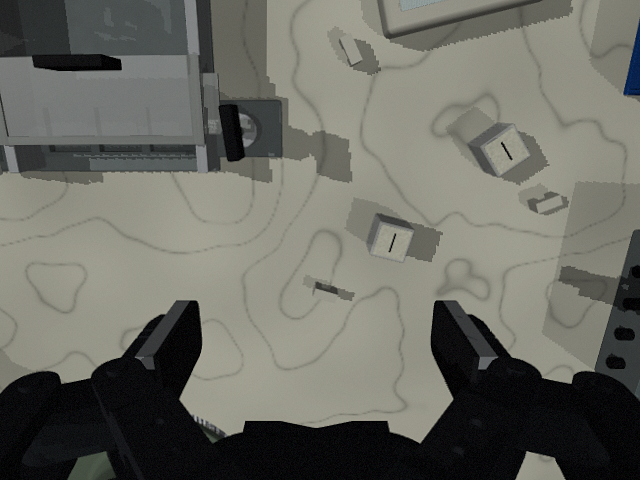

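The wrist view shows the knob wing at (232,133), lying almost vertical in the image. Two blocks are at (392,240) and (500,150), paper up. Next I'm placing the camera above the knob.

Request:
{"method": "carry_out", "body": {
  "rows": [
    [[-0.006, -0.025, 0.02, 0], [-0.012, -0.05, 0.04, 0], [-0.018, -0.0756, 0.05, 0], [-0.018, -0.0756, 0.05, 0], [-0.018, -0.0756, 0.05, 0], [-0.018, -0.0756, 0.05, 0]]
  ]
}}

```text
clock: 3.28
position: [0.4447, -0.1447, 0.2539]
tool_rot: [3.141, -0.001, 0.034]
force: [-0.6, -1.4, 0.1]
grip_width: 0.0855
finger_force: 0.0
```

```bash
python3 - <<'E'
from h import *
np.set_printoptions(precision=3,suppress=True)
s=bot.observe();print(s["clock"],s["qpos"],s["position"],s["tool_rot"])
f=bot.grab_frame("wrist");save(f,"w2")
for l,z in {"lock_grip":.099,"cover_tab":.092,"pocket0":.008}.items():
  for d in bot.spot_point(f,l)[:3]:print(l,round(d["conf"],2),np.round(d["position"],1),onz(f,d["position"],z))
d=bot.spot_point(f,"lock_grip")[0]["position"]
g=cv2.cvtColor(f["pixels"],cv2.COLOR_RGB2GRAY);m=(g<45).astype(np.uint8)
n,L,S,C=cv2.connectedComponentsWithStats(m)
for i in range(1,n):
  if S[i,4]>300:
    ys,xs=np.where(L==i);r=cv2.minAreaRect(np.c_[xs,ys].astype(np.float32));b=cv2.boxPoints(r);print(S[i],r,[onz(f,p,.098)[:2] for p in b])
E
```

```text
3.2833 [ 0.382  0.25  -0.232  1.963  0.071  0.935 -1.423] [ 0.445 -0.145  0.254] [ 3.141 -0.001  0.034]
lock_grip 0.82 [315.2 113. ] [ 0.518 -0.141  0.099]
cover_tab 0.98 [122.9  24.4] [ 0.574 -0.004  0.092]
[ 32   0  35  24 728] ((49.0, 11.5), (34.0, 23.0), -0.0) [array([0.573, 0.057]), array([0.588, 0.055]), array([0.588, 0.031]), array([0.573, 0.033])]
[  83   17  101   24 2112] ((133.0, 28.5), (23.0, 100.0), 90.0) [array([0.577, 0.02 ]), array([ 0.579, -0.049]), array([ 0.564, -0.048]), array([0.563, 0.022])]
[ 306   78   23   69 1097] ((316.7820739746094, 111.69036865234375), (68.16902160644531, 17.206619262695312), 84.61068725585938) [array([ 0.541, -0.133]), array([ 0.543, -0.145]), array([ 0.496, -0.152]), array([ 0.494, -0.139])]
[    0   301   640   179 57897] ((319.5, 390.0), (178.0, 639.0), 90.0) [array([0.358, 0.121]), array([ 0.376, -0.421]), array([ 0.178, -0.481]), array([0.157, 0.166])]
```

View pics/w2.png

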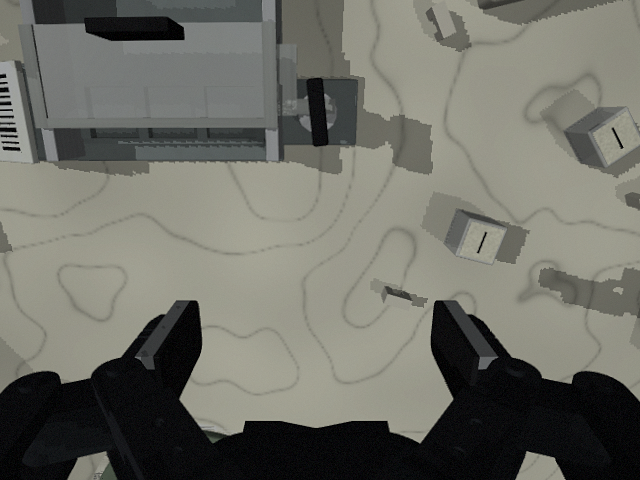

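Request:
{"method": "carry_out", "body": {
  "rows": [
    [[0.035, 0, 0.04, -3], [0.0735, -0.0005, 0.08, -5.9], [0.0735, -0.0005, 0.11, -5.9], [0.0735, -0.0005, 0.14, -5.9], [0.0735, -0.0005, 0.16, -5.9], [0.0735, -0.0005, 0.175, -5.9], [0.0735, -0.0005, 0.184, -5.9], [0.0735, -0.0005, 0.184, -5.9], [0.0735, -0.0005, 0.184, -5.9]]
  ],
  "grip": 0.04
}}

```text
clock: 4.28
position: [0.5181, -0.141, 0.0699]
tool_rot: [3.141, -0.0, 0.138]
force: [0.9, -0.3, 0.0]
grip_width: 0.04
finger_force: 0.0
```

Request:
{"method": "carry_out", "body": {
  "rows": [
    [[0, 0, 0, 0], [0, 0, 0, 0], [0, 0, 0, 0], [0, 0, 0, 0], [0, 0, 0, 0], [0, 0, 0, 0]]
  ],
  "grip": 0,
  "grip_force": 40
}}

```text
clock: 4.78
position: [0.5188, -0.1426, 0.0709]
tool_rot: [3.139, -0.002, 0.136]
force: [0.8, -9.7, 6.0]
grip_width: 0.0116
finger_force: 42.4
```

Request:
{"method": "carry_out", "body": {
  "rows": [
    [[0.0003, 0.0012, -0.0004, -7], [0.0003, 0.0012, -0.0009, -14], [0.0003, 0.0012, -0.0013, -21], [0.0003, 0.0012, -0.0017, -28], [0.0003, 0.0012, -0.0021, -35], [0.0003, 0.0012, -0.0026, -42], [0.0003, 0.0012, -0.003, -49], [0.0003, 0.0012, -0.0034, -56], [0.0003, 0.0012, -0.0038, -63], [0.0003, 0.0012, -0.0043, -70], [0.0003, 0.0012, -0.0047, -77], [0.0003, 0.0012, -0.0051, -84]]
  ]
}}

```text
clock: 5.78
position: [0.5183, -0.1428, 0.0758]
tool_rot: [3.141, 0.002, 1.609]
force: [-5.1, -1.6, 10.8]
grip_width: 0.0113
finger_force: 43.2
```

```bash
python3 -c "
from h import *
s=bot.observe();print(s['qpos'].round(3),s['moment'],s['position'],s['tool_rot'])"
```

```text
[ 0.581  0.669 -0.586  1.928  0.558  0.71  -0.303] [-0.21610017  1.48725499 -0.06588544] [ 0.51833082 -0.1428005   0.07583891] [3.14120072e+00 1.79340588e-03 1.60904580e+00]
```

Request:
{"method": "carry_out", "body": {
  "rows": [
    [[0, -0.0005, -0.001, -7], [0, -0.0005, -0.0019, -14], [0, -0.0005, -0.0023, -21], [0, -0.0005, -0.0027, -28], [0, -0.0005, -0.0031, -35], [0, -0.0005, -0.0036, -42], [0, -0.0005, -0.004, -49], [0, -0.0005, -0.0044, -56], [0, -0.0005, -0.0048, -63], [0, -0.0005, -0.0053, -70], [0, -0.0005, -0.0057, -77], [0, -0.0005, -0.0061, -84]]
  ]
}}

```text
clock: 6.78
position: [0.518, -0.1434, 0.0814]
tool_rot: [-3.139, 0.001, 3.075]
force: [0.3, -5.4, -2.3]
grip_width: 0.0115
finger_force: 41.5
```

Request:
{"method": "carry_out", "body": {
  "rows": [
    [[0, 0, 0, 0], [0, 0, 0, 0], [0, 0, 0, 0], [0, 0, 0, 0]]
  ],
  "grip": 0.05
}}

```text
clock: 7.12
position: [0.518, -0.1419, 0.081]
tool_rot: [-3.141, 0.0, 3.067]
force: [-0.7, 0.1, 0.4]
grip_width: 0.05
finger_force: 0.0
```

```bash
python3 -c "
from h import *
s=bot.observe();print(s['qpos'].round(3),s['moment'],s['position'],s['tool_rot'])"
```

```text
[ 0.803  0.779 -0.932  1.916  0.819  0.882  0.938] [ 0.00753167 -0.00524395 -0.00861907] [ 0.51799087 -0.14193842  0.08100226] [-3.14123704e+00  3.54346153e-04  3.06704698e+00]
```

Request:
{"method": "carry_out", "body": {
  "rows": [
    [[0, -0.001, 0, 0], [0, -0.0012, 0, 0], [0, -0.0012, 0, 0], [0, -0.0012, 0, 0], [0, -0.0012, 0, 0]]
  ],
  "grip": 0
}}

```text
clock: 7.53
position: [0.5178, -0.1432, 0.0808]
tool_rot: [-3.141, 0.0, 3.07]
force: [-0.3, -1.1, 2.0]
grip_width: 0.0113
finger_force: 43.7
```

Request:
{"method": "carry_out", "body": {
  "rows": [
    [[0, 0, -0.0004, -7], [0, 0, -0.0009, -14], [0, 0, -0.0013, -21], [0, 0, -0.0017, -28], [0, 0, -0.0021, -35], [0, 0, -0.0026, -42], [0, 0, -0.003, -49], [0, 0, -0.0034, -56], [0, 0, -0.0038, -63], [0, 0, -0.0043, -70], [0, 0, -0.0047, -76], [0, 0, -0.005, -81]]
  ]
}}

```text
clock: 8.53
position: [0.5182, -0.1437, 0.0858]
tool_rot: [-3.141, -0.0, -1.795]
force: [2.8, -3.2, -1.8]
grip_width: 0.0113
finger_force: 46.4
```

```bash
python3 -c "
from h import *
s=bot.observe();print(s['qpos'].round(3),s['moment'],s['position'],s['tool_rot'])"
```

```text
[ 0.944  0.923 -1.201  1.907  1.004  1.08   2.226] [-0.63481805 -0.71947252 -1.01781828] [ 0.51817063 -0.1437469   0.08575968] [-3.14084809e+00 -2.79279581e-04 -1.79500385e+00]
```

Request:
{"method": "carry_out", "body": {
  "rows": [
    [[0, 0, 0, 0], [0, 0, 0, 0], [0, 0, -0.03, 0], [0, 0, -0.06, 5], [-0.03, 0, -0.09, 12], [-0.06, -0.01, -0.1, 19], [-0.09, -0.015, -0.1, 26], [-0.12, -0.02, -0.1, 33], [-0.147, -0.024, -0.1, 40], [-0.147, -0.024, -0.1, 47], [-0.147, -0.024, -0.1, 54], [-0.147, -0.024, -0.1, 61]]
  ],
  "grip": 0.05
}}

```text
clock: 9.53
position: [0.5744, -0.0045, 0.1858]
tool_rot: [3.142, 0.0, -2.872]
force: [0.2, 0.1, 1.3]
grip_width: 0.05
finger_force: 0.0
```

Request:
{"method": "carry_out", "body": {
  "rows": [
    [[0, 0, 0, 7], [0, 0, 0, 14], [0, 0, 0, 21], [0, 0, 0, 28], [0, 0, 0, 35], [0, 0, 0, 42], [0, 0, 0, 49], [0, 0, 0, 56], [0, 0, 0, 63], [0, 0, 0, 70], [0, 0, 0, 77], [0, 0, 0, 84]]
  ]
}}

```text
clock: 10.53
position: [0.5744, -0.0051, 0.1859]
tool_rot: [3.141, -0.0, 1.944]
force: [0.0, 0.9, -0.1]
grip_width: 0.0497
finger_force: 0.0
```

Request:
{"method": "carry_out", "body": {
  "rows": [
    [[0, 0, 0, 7], [0, 0, 0, 14], [0, 0, 0, 20], [0, 0, 0, 20], [0, 0, 0, 20]]
  ]
}}

```text
clock: 10.95
position: [0.5745, -0.0051, 0.186]
tool_rot: [3.141, 0.0, 1.606]
force: [-0.4, 2.3, 0.3]
grip_width: 0.0503
finger_force: 0.0
```

```bash
python3 - <<'E'
from h import *
np.set_printoptions(precision=3,suppress=True)
s=bot.observe();print(s["clock"],s["qpos"],s["position"],s["tool_rot"])
f=bot.grab_frame("top")
for l,z in {"lock_grip":.1134,"cover_tab":.092,"block0":0.04}.items():
  for d in bot.regions_of(f,l)[:4]:print(l,round(d["conf"],2),np.round(d["position"],1),onz(f,d["position"],z))
f=bot.grab_frame("wrist");save(f,"w3")
for l,z in {"cover_tab":.092,"label":.045,"reader":.005}.items():
  for d in bot.spot_point(f,l)[:1]:print(l,round(d["conf"],2),np.round(d["position"],1),onz(f,d["position"],z))
E
```

```text
10.95 [ 0.352  0.56  -0.635  1.758  0.397  0.954 -0.409] [ 0.574 -0.005  0.186] [3.141 0.    1.606]
cover_tab 0.18 [246.2 252.6] [0.5   0.121 0.092]
block0 0.88 [489.3 247.8] [ 0.511 -0.405  0.04 ]
block0 0.57 [190.8 305.3] [0.394 0.245 0.04 ]
cover_tab 0.77 [312.7 237.9] [ 0.573 -0.006  0.092]
label 0.64 [223.1  10.5] [0.51  0.13  0.045]
```

View pics/w3.png

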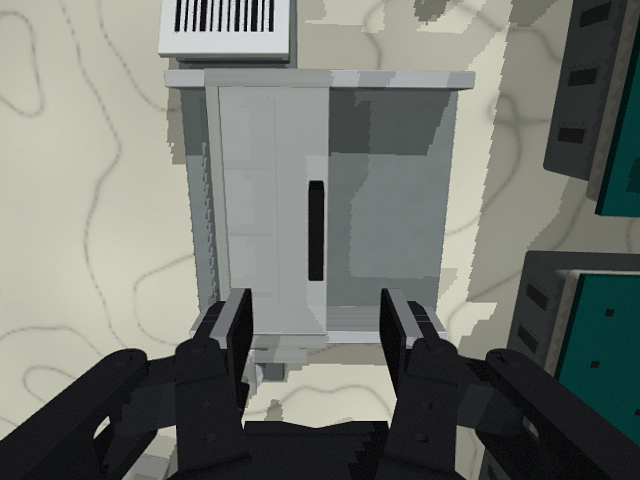

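The picture shows the tab at (316,230), with the tray square to the tool and the knob up. I'll pinch the tab and slide the cover back.

Request:
{"method": "carry_out", "body": {
  "rows": [
    [[0, 0, 0.04, 0], [0, 0, 0.08, 0], [0, 0, 0.105, 0], [0, 0, 0.12, 0], [0, 0, 0.12, 0], [0, 0, 0.12, 0]]
  ]
}}

```text
clock: 11.85
position: [0.5743, -0.0052, 0.0656]
tool_rot: [-3.141, -0.0, 1.604]
force: [0.0, -0.5, 1.5]
grip_width: 0.0498
finger_force: 0.0
```

Request:
{"method": "carry_out", "body": {
  "rows": [
    [[0, 0, 0, 0], [0, 0, 0, 0], [0, 0, 0, 0], [0, 0, 0, 0], [0, 0, 0, 0], [0, 0, 0, 0]]
  ],
  "grip": 0
}}

```text
clock: 12.35
position: [0.5751, -0.0056, 0.0669]
tool_rot: [3.14, 0.0, 1.604]
force: [-1.2, -0.8, 8.8]
grip_width: 0.009
finger_force: 41.4
```

Request:
{"method": "carry_out", "body": {
  "rows": [
    [[0, 0.01, 0, 0], [0, 0.02, 0, 0], [0, 0.03, 0, 0], [0, 0.04, 0, 0], [0, 0.05, 0, 0], [0, 0.06, 0, 0], [0, 0.07, 0, 0], [0, 0.078, 0, 0], [0, 0.083, 0, 0], [0, 0.087, 0, 0], [0, 0.087, 0, 0], [0, 0.087, 0, 0]]
  ]
}}

```text
clock: 13.35
position: [0.6595, -0.003, 0.0667]
tool_rot: [-3.138, 0.001, 1.604]
force: [-21.6, -2.0, 21.8]
grip_width: 0.0095
finger_force: 43.4
```

The cover is back against its end stop: it travelled 84.4 mm and the stop pushed back with 21 N. I'll release, lift and look at the pockets.

Request:
{"method": "carry_out", "body": {
  "rows": [
    [[0, 0, 0, 0], [0, 0, 0, 0], [0, 0, -0.03, 0], [0, 0, -0.06, 0], [0, -0.03, -0.1, 0], [-0.02, -0.06, -0.14, 0], [-0.04, -0.1, -0.18, 0], [-0.075, -0.143, -0.18, 0], [-0.075, -0.143, -0.18, 0], [-0.075, -0.143, -0.18, 0], [-0.075, -0.143, -0.18, 0], [-0.075, -0.143, -0.18, 0]]
  ],
  "grip": 0.06
}}

```text
clock: 14.35
position: [0.5215, -0.0823, 0.2462]
tool_rot: [3.14, 0.0, 1.603]
force: [-0.1, 0.0, 1.0]
grip_width: 0.0599
finger_force: 0.0
```

```bash
python3 - <<'E'
from h import *
np.set_printoptions(precision=3,suppress=True)
s=bot.observe();print(s["clock"],s["qpos"],s["position"],s["tool_rot"])
f=bot.grab_frame("wrist");save(f,"w4")
for l,z in {"pocket0":.008,"cover_tab":.092,"label":.045}.items():
  for d in bot.spot_point(f,l)[:3]:print(l,round(d["conf"],2),np.round(d["position"],1),onz(f,d["position"],z))
f=bot.grab_frame("top")
for l,z in {"block0":0.02}.items():
  for d in bot.regions_of(f,l)[:4]:print(l,round(d["conf"],2),np.round(d["position"],1),onz(f,d["position"],z))
E
```

```text
14.35 [ 0.558  0.417 -0.68   1.814  0.305  1.016 -0.21 ] [ 0.521 -0.082  0.246] [3.14  0.    1.603]
pocket0 0.92 [309.3  46.6] [0.512 0.048 0.008]
pocket0 0.76 [308.7 112.8] [ 0.513 -0.009  0.008]
pocket0 0.61 [309.9 173.1] [ 0.516 -0.064  0.008]
cover_tab 0.82 [507.4 111.6] [ 0.658 -0.002  0.092]
label 0.32 [311.6 170.5] [ 0.518 -0.057  0.045]
block0 0.65 [189.8 305.6] [0.394 0.251 0.02 ]
block0 0.6 [489.5 250.7] [ 0.507 -0.412  0.02 ]
```

View pics/w4.png

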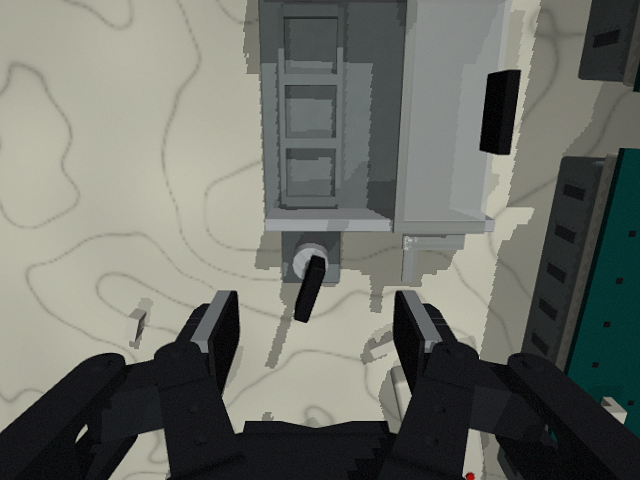

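Open pockets show at image column 309, rows 47, 113 and 173, which agrees with tray origin (0.5135, -0.0085) and yaw 0.035. Next is the near right block.

Request:
{"method": "carry_out", "body": {
  "rows": [
    [[-0.035, -0.02, 0, 0], [-0.07, -0.04, 0, 0], [-0.105, -0.06, 0, 0], [-0.14, -0.08, 0.01, 0], [-0.175, -0.1, 0.02, 0], [-0.214, -0.123, 0.026, 0], [-0.214, -0.123, 0.026, 0], [-0.214, -0.123, 0.026, 0], [-0.214, -0.123, 0.026, 0], [-0.214, -0.123, 0.026, 0]]
  ],
  "grip": 0.085
}}

```text
clock: 15.48
position: [0.406, -0.2992, 0.2198]
tool_rot: [3.141, -0.0, 1.606]
force: [0.0, 0.2, 0.2]
grip_width: 0.085
finger_force: 0.0
```

```bash
cat >> h.py <<'E'
def block(f):
    "block centre and yaws from the dark paper line and the top-face region"
    out=[]
    s=bot.observe();y0=s["tool_rot"][2];p0=np.array(s["position"])
    for d in bot.regions_of(f,"block0")[:3]:
        m=d["region"].astype(np.uint8)
        if d["conf"]<.3 or m.sum()<400: continue
        g=cv2.cvtColor(f["pixels"],cv2.COLOR_RGB2GRAY)
        hull=cv2.convexHull(np.argwhere(m)[:,::-1].astype(np.int32));h=np.zeros_like(m);cv2.fillConvexPoly(h,hull,1)
        h=cv2.erode(h,np.ones((5,5),np.uint8))
        k=((g<70)&(h>0)).astype(np.uint8)
        n,L,S,C=cv2.connectedComponentsWithStats(k)
        if n<2: print("no line",d["position"]);continue
        i=1+np.argmax(S[1:,4]);pts=np.argwhere(L==i)[:,::-1]
        W=np.array([onz(f,q,.04)[:2] for q in pts]);c=(W.max(0)+W.min(0))/2;u=np.linalg.svd(W-W.mean(0))[2][0]
        a=np.arctan2(u[1],u[0])
        dy=(a-y0+np.pi/4)%(np.pi/2)-np.pi/4
        Rt=R.from_euler("xyz",s["tool_rot"]).as_matrix()
        sh=Rt.T@(np.r_[c,.013]-p0)
        print("conf %.2f"%d["conf"],"px",np.round(d["position"]),"line n",S[i,4],"len",np.ptp((W-c)@u).round(4),"centre",c.round(4),"shift",sh.round(4),"twist deg",np.degrees(-dy).round(1))
E
python3 - <<'E'
from h import *
s=bot.observe();print(s["clock"],s["qpos"].round(2),s["position"],s["tool_rot"])
f=bot.grab_frame("wrist");save(f,"w5");block(f)
for d in bot.spot_point(f,"block0")[:3]:print(d["conf"],d["position"],onz(f,d["position"],0))
E
```

```text
15.4833 [ 0.99  0.4  -0.62  1.9   0.28  0.93  0.28] [ 0.40601224 -0.29915279  0.21978484] [ 3.14117831e+00 -4.00913542e-04  1.60568211e+00]
conf 0.63 px [413. 316.] line n 41 len 0.0193 centre [ 0.5066 -0.4113] shift [-0.1157  0.0965  0.2069] twist deg -37.2
conf 0.59 px [315. 206.] line n 52 len 0.0209 centre [ 0.4058 -0.3035] shift [-0.0044 -0.0005  0.2069] twist deg 14.9
0.74 [315.0, 203.0] [ 0.4058257  -0.30612581  0.        ]
0.65 [411.4, 309.3] [ 0.50768436 -0.41330758  0.        ]
```

View pics/w5.png

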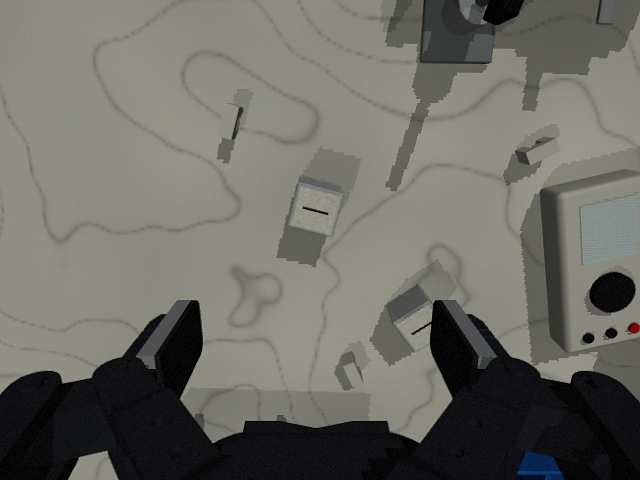

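The block's paper line shows at (315,211). I'm grasping it with a 15° twist.

Request:
{"method": "carry_out", "body": {
  "rows": [
    [[-0.0044, -0.0005, 0.04, 7], [-0.0044, -0.0005, 0.08, 14.9], [-0.0044, -0.0005, 0.12, 14.9], [-0.0044, -0.0005, 0.16, 14.9], [-0.0044, -0.0005, 0.185, 14.9], [-0.0044, -0.0005, 0.2, 14.9], [-0.0044, -0.0005, 0.207, 14.9], [-0.0044, -0.0005, 0.207, 14.9], [-0.0044, -0.0005, 0.207, 14.9]]
  ]
}}

```text
clock: 16.38
position: [0.4054, -0.3044, 0.0134]
tool_rot: [3.141, 0.0, 1.345]
force: [0.3, 0.2, 0.7]
grip_width: 0.0853
finger_force: 0.0
```

Request:
{"method": "carry_out", "body": {
  "rows": [
    [[0, 0, 0, 0], [0, 0, 0, 0], [0, 0, 0, 0], [0, 0, 0, 0], [0, 0, 0, 0], [0, 0, 0, 0]]
  ],
  "grip": 0.02,
  "grip_force": 30
}}

```text
clock: 16.88
position: [0.405, -0.305, 0.0135]
tool_rot: [3.141, 0.001, 1.344]
force: [-2.3, 1.0, 11.7]
grip_width: 0.0395
finger_force: 29.5
```

Request:
{"method": "carry_out", "body": {
  "rows": [
    [[0, 0, -0.02, 0], [0, 0, -0.05, 0], [0, 0, -0.09, 0], [0, 0, -0.12, 0], [0, 0, -0.12, 0], [0, 0, -0.12, 0]]
  ]
}}

```text
clock: 17.38
position: [0.4052, -0.3054, 0.1344]
tool_rot: [3.139, 0.002, 1.343]
force: [-0.6, -0.0, -0.8]
grip_width: 0.0396
finger_force: 31.5
```

```bash
cat >> h.py <<'E'
ORG=np.array([.5135,-.0085]);TY=.035
def togo(x,y,z,yaw):
    s=bot.observe();Rt=R.from_euler("xyz",s["tool_rot"]).as_matrix()
    dy=(yaw-s["tool_rot"][2]+np.pi)%(2*np.pi)-np.pi
    print(s["clock"],"q",s["qpos"].round(2),"pos",s["position"].round(4),"yaw",s["tool_rot"][2].round(3),"shift",(Rt.T@(np.array([x,y,z])-s["position"])).round(4),"twist",np.degrees(-dy).round(1),"w",round(s["grip_width"],4),"F",s["force"].round(1))
def tr(x,y):
    c,q=np.cos(TY),np.sin(TY);return ORG+np.array([c*x-q*y,q*x+c*y])
E
python3 -c "
from h import *
togo(*tr(0,-.055),.13,1.571+TY)"
```

```text
17.3833 q [ 0.91  0.51 -0.5   1.98  0.36  0.74 -0.04] pos [ 0.4052 -0.3054  0.1344] yaw 1.343 shift [0.2606 0.0527 0.0041] twist -15.1 w 0.0396 F [-0.6 -0.  -0.8]
```

Request:
{"method": "carry_out", "body": {
  "rows": [
    [[0.035, 0.007, -0.02, -5], [0.07, 0.014, -0.03, -10], [0.105, 0.021, -0.03, -15], [0.14, 0.028, -0.03, -15.1], [0.175, 0.035, -0.03, -15.1], [0.21, 0.042, -0.03, -15.1], [0.24, 0.048, -0.03, -15.1], [0.2606, 0.0527, -0.02, -15.1], [0.2606, 0.0527, 0, -15.1], [0.2606, 0.0527, 0.03, -15.1], [0.2606, 0.0527, 0.06, -15.1], [0.2606, 0.0527, 0.06, -15.1]]
  ]
}}

```text
clock: 18.38
position: [0.5116, -0.0622, 0.0676]
tool_rot: [-3.134, -0.001, 1.608]
force: [-2.1, 0.8, -2.5]
grip_width: 0.0394
finger_force: 31.4
```

```bash
python3 - <<'E'
from h import *
togo(*tr(0,-.055),.0215,1.571+TY)
f=bot.grab_frame("wrist");save(f,"w6")
for d in bot.spot_point(f,"pocket0")[:3]:print(d["conf"],d["position"],onz(f,d["position"],.008))
for d in bot.spot_point(f,"block0")[:2]:print(d["conf"],d["position"],onz(f,d["position"],.06))
E
```

```text
18.3833 q [ 0.39  0.65 -0.53  1.98  0.52  0.65 -0.43] pos [ 0.5116 -0.0622  0.0676] yaw 1.608 shift [-0.0015  0.0042  0.046 ] twist 0.1 w 0.0394 F [-2.1  0.8 -2.5]
0.9 [323.4, 256.7] [ 0.51547927 -0.06241295  0.008     ]
0.63 [327.5, 157.6] [ 0.51527678 -0.00923066  0.008     ]
0.58 [330.7, 37.1] [0.51425449 0.04647558 0.008     ]
0.74 [315.3, 289.9] [ 0.51139922 -0.05779446  0.06      ]
```

View pics/w6.png

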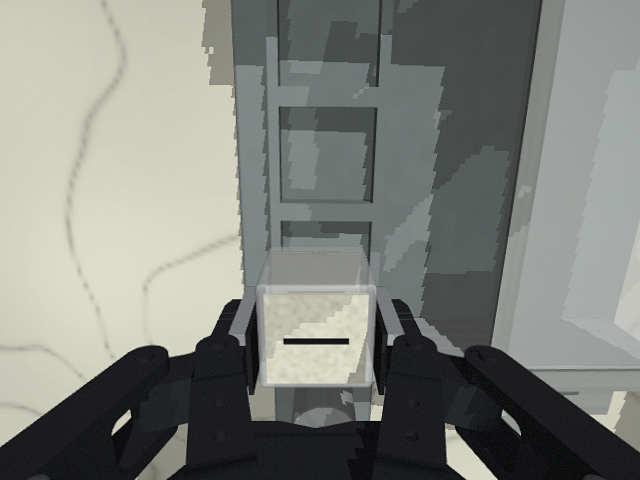

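Request:
{"method": "carry_out", "body": {
  "rows": [
    [[-0.002, 0.004, 0.005, 0], [-0.002, 0.004, 0.015, 0], [-0.002, 0.004, 0.015, 0], [-0.002, 0.004, 0.02, 0], [-0.002, 0.004, 0.03, 0], [-0.002, 0.004, 0.037, 0], [-0.002, 0.004, 0.042, 0], [-0.002, 0.004, 0.045, 0], [-0.002, 0.004, 0.045, 0], [-0.002, 0.004, 0.045, 0]]
  ]
}}

```text
clock: 19.37
position: [0.5188, -0.0643, 0.0276]
tool_rot: [-3.141, -0.0, 1.608]
force: [0.5, 0.4, -0.5]
grip_width: 0.0393
finger_force: 31.4
```

Request:
{"method": "carry_out", "body": {
  "rows": [
    [[0, -0.003, 0, 0], [0, -0.003, 0, 0], [0, -0.003, 0.003, 0], [0, -0.003, 0.005, 0], [0, -0.003, 0.0065, 0], [0, -0.003, 0.0065, 0], [0, -0.003, 0.0065, 0]]
  ]
}}

```text
clock: 19.95
position: [0.5159, -0.0646, 0.0214]
tool_rot: [3.142, 0.0, 1.607]
force: [-1.6, 0.4, 7.2]
grip_width: 0.0396
finger_force: 32.7
```

Request:
{"method": "carry_out", "body": {
  "rows": [
    [[0, 0, 0, 0], [0, 0, 0, 0], [0, 0, -0.03, 0], [0, 0, -0.07, 0], [0, 0, -0.11, 0], [-0.035, -0.002, -0.14, 7], [-0.075, -0.005, -0.16, 14], [-0.115, -0.007, -0.18, 21], [-0.155, -0.009, -0.18, 28], [-0.195, -0.012, -0.18, 35], [-0.235, -0.015, -0.18, 42], [-0.275, -0.017, -0.18, 49]]
  ],
  "grip": 0.058
}}

```text
clock: 20.95
position: [0.5083, -0.3389, 0.2015]
tool_rot: [3.141, 0.0, 0.746]
force: [0.2, 0.2, 0.2]
grip_width: 0.0581
finger_force: 0.0
```

```bash
python3 - <<'E'
from h import *
togo(.507,-.411,.2,.684)
f=bot.grab_frame("top")
for d in bot.regions_of(f,"block0")[:4]:print(d["conf"],d["position"],onz(f,d["position"],.02))
f=bot.grab_frame("wrist");block(f)
E
```

```text
20.95 q [ 0.75  0.55 -0.38  1.66  0.23  0.98 -0.53] pos [ 0.5083 -0.3389  0.2015] yaw 0.746 shift [-0.0499  0.052   0.0015] twist 3.5 w 0.0581 F [0.2 0.2 0.2]
0.8 [193.7, 306.6] [0.39222842 0.24281449 0.02      ]
0.57 [333.3, 247.3] [ 0.5190705  -0.06342099  0.02      ]
0.52 [490.2, 253.3] [ 0.50149181 -0.4130493   0.02      ]
0.5 [139.2, 244.2] [0.53090886 0.366789   0.02      ]
conf 0.66 px [375. 258.] line n 44 len 0.0211 centre [ 0.508  -0.4111] shift [-0.0482  0.0524  0.1876] twist deg 4.6
```

Request:
{"method": "carry_out", "body": {
  "rows": [
    [[-0.024, 0.026, 0.02, 2], [-0.048, 0.0525, 0.05, 4.6], [-0.048, 0.0525, 0.09, 4.6], [-0.048, 0.0525, 0.125, 4.6], [-0.048, 0.0525, 0.15, 4.6], [-0.048, 0.0525, 0.17, 4.6], [-0.048, 0.0525, 0.18, 4.6], [-0.048, 0.0525, 0.188, 4.6], [-0.048, 0.0525, 0.188, 4.6], [-0.048, 0.0525, 0.188, 4.6]]
  ],
  "grip": 0.085
}}

```text
clock: 21.98
position: [0.5104, -0.4076, 0.0141]
tool_rot: [3.141, -0.0, 0.673]
force: [0.4, -0.4, 1.0]
grip_width: 0.0849
finger_force: 0.0
```

Request:
{"method": "carry_out", "body": {
  "rows": [
    [[0, 0, 0, 0], [0, 0, 0, 0], [0, 0, 0, 0], [0, 0, 0, 0], [0, 0, 0, 0], [0, 0, 0, 0]]
  ],
  "grip": 0.02
}}

```text
clock: 22.48
position: [0.5101, -0.408, 0.014]
tool_rot: [3.141, -0.0, 0.672]
force: [-1.6, -0.1, 7.4]
grip_width: 0.0399
finger_force: 30.4
```

Request:
{"method": "carry_out", "body": {
  "rows": [
    [[0, 0, -0.02, 0], [0, 0, -0.05, 0], [0, 0, -0.09, 0], [0, 0, -0.13, 0], [0, 0, -0.15, 0], [0, 0, -0.15, 0], [0, 0, -0.15, 0]]
  ]
}}

```text
clock: 23.07
position: [0.5101, -0.4082, 0.1647]
tool_rot: [3.139, -0.0, 0.672]
force: [-0.3, 0.7, -1.5]
grip_width: 0.0394
finger_force: 30.7
```

```bash
python3 -c "
from h import *
p=tr(0,0);togo(p[0]+.001,p[1],.16,1.571+TY)"
```

```text
23.0667 q [ 0.8   0.65 -0.34  1.57  0.25  0.96 -0.51] pos [ 0.5101 -0.4082  0.1647] yaw 0.672 shift [ 0.2521 -0.3101  0.004 ] twist -53.5 w 0.0394 F [-0.3  0.7 -1.5]
```

Request:
{"method": "carry_out", "body": {
  "rows": [
    [[0.018, -0.023, -0.01, -5], [0.043, -0.053, -0.02, -10], [0.068, -0.083, -0.02, -15], [0.093, -0.114, -0.02, -20], [0.118, -0.145, -0.02, -25], [0.143, -0.176, -0.02, -30], [0.168, -0.207, -0.02, -35], [0.193, -0.238, -0.02, -41], [0.218, -0.269, -0.02, -48], [0.243, -0.299, -0.02, -53.5], [0.2543, -0.3128, -0.02, -53.5], [0.2543, -0.3128, -0.02, -53.5]]
  ]
}}

```text
clock: 24.07
position: [0.5134, 0.0001, 0.1825]
tool_rot: [-3.14, -0.002, 1.612]
force: [0.1, 0.5, -0.9]
grip_width: 0.0399
finger_force: 30.6
```

Request:
{"method": "carry_out", "body": {
  "rows": [
    [[0, 0, 0.03, 0], [0, 0, 0.06, 0], [0, 0, 0.09, 0], [0, 0, 0.11, 0], [0, 0, 0.11, 0], [0, 0, 0.11, 0], [0, 0, 0.11, 0]]
  ]
}}

```text
clock: 24.65
position: [0.5144, -0.0047, 0.074]
tool_rot: [3.141, -0.0, 1.605]
force: [0.4, -0.4, -1.1]
grip_width: 0.0396
finger_force: 30.7
```

```bash
python3 - <<'E'
from h import *
p=tr(0,0);togo(p[0]+.001,p[1]+.0035,.022,1.571+TY)
f=bot.grab_frame("wrist");save(f,"w7")
for d in bot.spot_point(f,"pocket0")[:3]:print(d["conf"],d["position"],onz(f,d["position"],.008))
for d in bot.spot_point(f,"block0")[:2]:print(d["conf"],d["position"],onz(f,d["position"],bot.observe()["position"][2]-.014))
E
```

```text
24.65 q [ 0.3   0.64 -0.54  1.99  0.53  0.66 -0.56] pos [ 0.5144 -0.0047  0.074 ] yaw 1.605 shift [-0.0004  0.0001  0.052 ] twist -0.0 w 0.0396 F [ 0.4 -0.4 -1.1]
0.79 [317.9, 156.4] [0.51396805 0.04791588 0.008     ]
0.75 [316.1, 300.7] [ 0.51492798 -0.00828104  0.06040754]
```

View pics/w7.png

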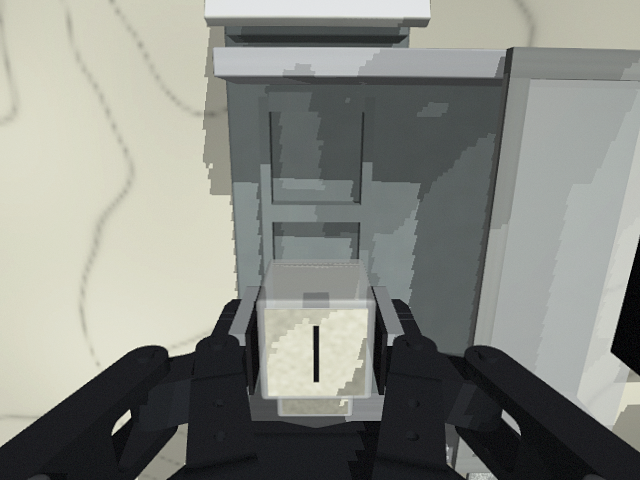

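The held block is centred over the middle pocket: block at (316,300), pocket edges at columns 272 and 360. I'm lowering it.

Request:
{"method": "carry_out", "body": {
  "rows": [
    [[0, 0, 0.015, 0], [0, 0, 0.03, 0], [0, 0, 0.038, 0], [0, 0, 0.045, 0], [0, 0, 0.049, 0], [0, 0, 0.052, 0], [0, 0, 0.052, 0], [0, 0, 0.052, 0]]
  ]
}}

```text
clock: 25.47
position: [0.5144, -0.0046, 0.0216]
tool_rot: [3.141, 0.0, 1.606]
force: [-0.1, 0.2, -0.7]
grip_width: 0.0394
finger_force: 31.3
```

Request:
{"method": "carry_out", "body": {
  "rows": [
    [[0, 0, 0, 0], [0, 0, 0, 0], [0, 0, 0, 0], [0, 0, -0.03, 0], [0, 0, -0.07, 0], [0, 0, -0.11, 0], [0.03, 0, -0.15, 0], [0.06, -0.03, -0.18, 0], [0.09, -0.06, -0.18, 0], [0.12, -0.09, -0.18, 0], [0.15, -0.11, -0.18, 0], [0.18, -0.12, -0.18, 0]]
  ],
  "grip": 0.058
}}

```text
clock: 26.47
position: [0.3858, 0.1709, 0.2017]
tool_rot: [3.141, 0.002, 1.604]
force: [1.8, 0.5, 0.1]
grip_width: 0.0578
finger_force: 0.0
```

```bash
python3 - <<'E'
from h import *
togo(.395,.245,.2,1.571)
f=bot.grab_frame("top")
for d in bot.regions_of(f,"block0")[:4]:print(d["conf"],d["position"],onz(f,d["position"],.02))
f=bot.grab_frame("wrist");block(f)
for d in bot.spot_point(f,"block0")[:2]:print(d["conf"],d["position"],onz(f,d["position"],0))
E
```

```text
26.4667 q [ 0.08  0.32 -0.77  2.11  0.3   0.82 -0.83] pos [0.3858 0.1709 0.2017] yaw 1.604 shift [0.0738 0.0117 0.0016] twist 1.9 w 0.0578 F [1.8 0.5 0.1]
0.8 [334.2, 248.5] [ 0.51635941 -0.06537019  0.02      ]
0.63 [307.2, 249.6] [ 0.51458985 -0.00545805  0.02      ]
0.41 [247.2, 252.1] [0.51053352 0.12732338 0.02      ]
conf 0.64 px [330. 113.] line n 59 len 0.0211 centre [0.3941 0.2495] shift [0.0756 0.0101 0.1888] twist deg -11.6
0.69 [331.4, 113.6] [0.39595855 0.25015553 0.        ]
```

Request:
{"method": "carry_out", "body": {
  "rows": [
    [[0.035, 0.005, 0.02, -6], [0.0756, 0.0101, 0.05, -11.6], [0.0756, 0.0101, 0.07, -11.6], [0.0756, 0.0101, 0.07, -11.6], [0.0756, 0.0101, 0.07, -11.6], [0.0756, 0.0101, 0.07, -11.6]]
  ],
  "grip": 0.085
}}

```text
clock: 27.22
position: [0.396, 0.2458, 0.1318]
tool_rot: [-3.141, 0.0, 1.806]
force: [0.3, 0.1, 0.7]
grip_width: 0.085
finger_force: 0.0
```

```bash
python3 - <<'E'
from h import *
togo(.395,.245,.2,1.571)
f=bot.grab_frame("wrist");block(f)
E
```

```text
27.2167 q [-0.12  0.51 -0.73  2.07  0.5   0.74 -0.93] pos [0.396  0.2458 0.1318] yaw 1.806 shift [-0.0006 -0.0011 -0.0682] twist 13.5 w 0.085 F [0.3 0.1 0.7]
conf 0.74 px [314. 225.] line n 104 len 0.021 centre [0.3938 0.2495] shift [ 0.0042 -0.0016  0.1192] twist deg -0.1
```

Request:
{"method": "carry_out", "body": {
  "rows": [
    [[0.0042, -0.0016, 0.03, 0], [0.0042, -0.0016, 0.06, 0], [0.0042, -0.0016, 0.09, 0], [0.0042, -0.0016, 0.105, 0], [0.0042, -0.0016, 0.115, 0], [0.0042, -0.0016, 0.119, 0], [0.0042, -0.0016, 0.119, 0], [0.0042, -0.0016, 0.119, 0]]
  ]
}}

```text
clock: 27.98
position: [0.3935, 0.2508, 0.0133]
tool_rot: [3.14, -0.0, 1.808]
force: [1.0, 0.6, 0.2]
grip_width: 0.085
finger_force: 0.0
```

Request:
{"method": "carry_out", "body": {
  "rows": [
    [[0, 0, 0, 0], [0, 0, 0, 0], [0, 0, 0, 0], [0, 0, 0, 0], [0, 0, 0, 0], [0, 0, 0, 0]]
  ],
  "grip": 0.02
}}

```text
clock: 28.48
position: [0.3931, 0.2507, 0.0127]
tool_rot: [3.141, 0.0, 1.808]
force: [-1.3, -1.9, 10.4]
grip_width: 0.0397
finger_force: 29.3
```

Request:
{"method": "carry_out", "body": {
  "rows": [
    [[0, 0, -0.02, 0], [0, 0, -0.05, 0], [0, 0, -0.09, 0], [0, 0, -0.13, 0], [0, 0, -0.13, 0], [0, 0, -0.13, 0], [0, 0, -0.13, 0]]
  ]
}}

```text
clock: 29.07
position: [0.3929, 0.2502, 0.1421]
tool_rot: [3.141, 0.0, 1.808]
force: [-0.4, -0.5, -0.3]
grip_width: 0.0396
finger_force: 31.8
```

```bash
python3 -c "
from h import *
p=tr(0,.055);togo(p[0]+.001,p[1],.144,1.571+TY)"
```

```text
29.0667 q [-0.12  0.5  -0.75  2.06  0.49  0.76 -0.93] pos [0.3929 0.2502 0.1421] yaw 1.808 shift [-0.2261  0.0685 -0.0018] twist 11.6 w 0.0396 F [-0.4 -0.5 -0.3]
```

Request:
{"method": "carry_out", "body": {
  "rows": [
    [[-0.03, 0.009, 0, 2], [-0.06, 0.018, 0, 5], [-0.09, 0.027, 0, 8], [-0.125, 0.038, 0, 11], [-0.16, 0.048, 0, 11.6], [-0.195, 0.059, 0, 11.6], [-0.225, 0.0685, 0, 11.6], [-0.225, 0.0685, 0.02, 11.6], [-0.225, 0.0685, 0.05, 11.6], [-0.225, 0.0685, 0.07, 11.6], [-0.225, 0.0685, 0.07, 11.6], [-0.225, 0.0685, 0.07, 11.6]]
  ]
}}

```text
clock: 30.07
position: [0.5112, 0.0484, 0.0711]
tool_rot: [-3.138, -0.0, 1.607]
force: [0.9, 0.3, 0.2]
grip_width: 0.0395
finger_force: 31.6
```

Request:
{"method": "carry_out", "body": {
  "rows": [
    [[0, 0, 0, 0], [0, 0, 0, 0]]
  ]
}}

```text
clock: 30.23
position: [0.5128, 0.0484, 0.0732]
tool_rot: [3.14, -0.0, 1.606]
force: [0.3, -0.8, -1.3]
grip_width: 0.0398
finger_force: 31.6
```

```bash
python3 - <<'E'
from h import *
p=tr(0,.055);togo(p[0]+.001,p[1]+.001,.0207,1.571+TY)
f=bot.grab_frame("wrist");save(f,"w8")
for d in bot.spot_point(f,"pocket0")[:3]:print(d["conf"],d["position"],onz(f,d["position"],.008))
for d in bot.spot_point(f,"block0")[:2]:print(d["conf"],d["position"],onz(f,d["position"],bot.observe()["position"][2]-.0127))
E
```

```text
30.2333 q [ 0.22  0.65 -0.58  1.99  0.56  0.67 -0.69] pos [0.5128 0.0484 0.0732] yaw 1.606 shift [-0.0009 -0.0003  0.0525] twist -0.0 w 0.0398 F [ 0.3 -0.8 -1.3]
0.61 [312.9, 254.9] [0.51157599 0.04676355 0.008     ]
0.89 [310.9, 416.5] [ 0.51298709 -0.01644627  0.06035917]
0.81 [317.4, 297.2] [0.51383018 0.04679698 0.06035917]
```

Block over pocket 2 agrees to about 2 mm, so I'm lowering it.

Request:
{"method": "carry_out", "body": {
  "rows": [
    [[0, 0, 0.015, 0], [0, 0, 0.03, 0], [0, 0, 0.038, 0], [0, 0, 0.045, 0], [0, 0, 0.049, 0], [0, 0, 0.0525, 0], [0, 0, 0.0525, 0], [0, 0, 0.0525, 0]]
  ]
}}

```text
clock: 31.05
position: [0.5125, 0.0482, 0.0201]
tool_rot: [3.141, 0.0, 1.606]
force: [-0.7, 0.2, -0.8]
grip_width: 0.0394
finger_force: 32.7
```

Request:
{"method": "carry_out", "body": {
  "rows": [
    [[0, 0, 0, 0], [0, 0, 0, 0], [0, 0, 0, 0], [0, 0, -0.03, 0], [0, 0, -0.07, 0], [0, 0, -0.11, 0], [-0.03, 0, -0.15, 0], [-0.07, 0, -0.2, 0], [-0.11, 0, -0.22, 0], [-0.13, 0, -0.22, 0], [-0.13, 0, -0.22, 0], [-0.13, 0, -0.22, 0]]
  ],
  "grip": 0.058
}}

```text
clock: 32.05
position: [0.5171, -0.0853, 0.2408]
tool_rot: [3.14, 0.002, 1.601]
force: [-1.0, 0.2, -0.6]
grip_width: 0.058
finger_force: 0.0
```

```bash
python3 - <<'E'
from h import *
togo(*tr(.145,0),.16,1.571+TY)
f=bot.grab_frame("wrist");save(f,"w8")
for d in bot.spot_point(f,"block0")[:4]:print(d["conf"],d["position"],onz(f,d["position"],.008))
for d in bot.spot_point(f,"cover_tab")[:1]:print(d["conf"],d["position"],onz(f,d["position"],.092))
E
```

```text
32.05 q [ 0.59  0.43 -0.72  1.83  0.33  1.01 -0.23] pos [ 0.5171 -0.0853  0.2408] yaw 1.601 shift [0.0777 0.1435 0.0809] twist -0.3 w 0.058 F [-1.   0.2 -0.6]
0.79 [316.8, 43.4] [0.51469999 0.046394   0.008     ]
0.66 [314.9, 110.4] [ 0.51465532 -0.00968289  0.008     ]
0.56 [314.6, 169.6] [ 0.51590813 -0.06335004  0.008     ]
0.75 [516.4, 109.3] [ 0.65739107 -0.0042087   0.092     ]
```

View pics/w8.png

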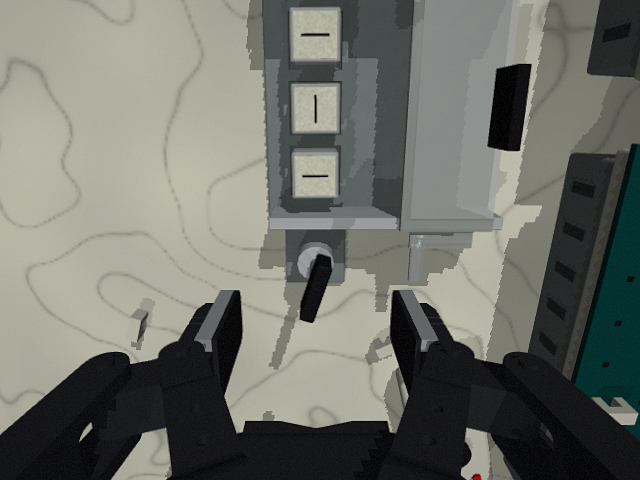

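All three blocks sit square in their pockets, paper up, at (315,34), (315,107) and (315,175). Back to the tab to close the cover.

Request:
{"method": "carry_out", "body": {
  "rows": [
    [[0.02, 0.035, 0, 0], [0.04, 0.07, 0, 0], [0.06, 0.105, 0.02, 0], [0.078, 0.144, 0.05, 0], [0.078, 0.144, 0.07, 0], [0.078, 0.144, 0.09, 0], [0.078, 0.144, 0.12, 0], [0.078, 0.144, 0.15, 0], [0.078, 0.144, 0.165, 0], [0.078, 0.144, 0.174, 0], [0.078, 0.144, 0.174, 0], [0.078, 0.144, 0.174, 0]]
  ],
  "grip": 0.05
}}

```text
clock: 33.2
position: [0.6584, 0.0018, 0.0666]
tool_rot: [3.141, -0.0, 1.606]
force: [-0.2, 0.4, 0.1]
grip_width: 0.0499
finger_force: 0.0
```

Request:
{"method": "carry_out", "body": {
  "rows": [
    [[0, 0, 0, 0], [0, 0, 0, 0], [0, 0, 0, 0], [0, 0, 0, 0], [0, 0, 0, 0], [0, 0, 0, 0]]
  ],
  "grip": 0,
  "grip_force": 40
}}

```text
clock: 33.7
position: [0.6586, 0.0011, 0.0668]
tool_rot: [3.14, 0.0, 1.605]
force: [-1.6, -0.2, 8.2]
grip_width: 0.0092
finger_force: 41.0
```

Request:
{"method": "carry_out", "body": {
  "rows": [
    [[0, -0.01, 0, 0], [0, -0.02, 0, 0], [0, -0.03, 0, 0], [0, -0.04, 0, 0], [0, -0.05, 0, 0], [0, -0.06, 0, 0], [0, -0.07, 0, 0], [0, -0.077, 0, 0], [0, -0.082, 0, 0], [0, -0.087, 0, 0], [0, -0.087, 0, 0], [0, -0.087, 0, 0]]
  ]
}}

```text
clock: 34.7
position: [0.5741, -0.0015, 0.0671]
tool_rot: [3.135, -0.001, 1.605]
force: [17.2, 2.1, -4.2]
grip_width: 0.0095
finger_force: 43.2
```

The cover is home: 84.5 mm of travel, then the stop. I'm going back to the knob at its end yaw so I can screw it down in one grip.

Request:
{"method": "carry_out", "body": {
  "rows": [
    [[0, 0, 0, 0], [0, 0, 0, 0], [0, 0, -0.03, 0], [0, 0, -0.06, 0], [-0.02, -0.009, -0.09, -7], [-0.05, -0.022, -0.1, -14], [-0.08, -0.035, -0.1, -21], [-0.11, -0.048, -0.1, -28], [-0.14, -0.061, -0.1, -35], [-0.14, -0.061, -0.1, -42], [-0.14, -0.061, -0.1, -49], [-0.14, -0.061, -0.1, -56]]
  ],
  "grip": 0.05
}}

```text
clock: 35.7
position: [0.5146, -0.1448, 0.166]
tool_rot: [-3.141, 0.0, 2.588]
force: [-0.1, 0.4, -0.1]
grip_width: 0.0497
finger_force: 0.0
```

Request:
{"method": "carry_out", "body": {
  "rows": [
    [[0, 0, 0, -7], [0, 0, 0, -14], [0, 0, 0, -21], [0, 0, 0, -28], [0, 0, 0, -35], [0, 0, 0, -42], [0, 0, 0, -49], [0, 0, 0, -56], [0, 0, 0, -63], [0, 0, 0, -70], [0, 0, 0, -77], [0, 0, 0, -84]]
  ]
}}

```text
clock: 36.7
position: [0.5148, -0.1442, 0.1659]
tool_rot: [-3.141, -0.001, -2.228]
force: [0.7, -1.1, 0.6]
grip_width: 0.0501
finger_force: 0.0
```

Request:
{"method": "carry_out", "body": {
  "rows": [
    [[0, 0, 0, -7], [0, 0, 0, -14], [0, 0, 0, -21], [0, 0, 0, -25], [0, 0, 0, -25], [0, 0, 0, -25]]
  ]
}}

```text
clock: 37.2
position: [0.5148, -0.144, 0.1657]
tool_rot: [3.141, 0.0, -1.8]
force: [-0.0, -0.1, 0.3]
grip_width: 0.0502
finger_force: 0.0
```

```bash
python3 -c "
from h import *
togo(.5182,-.1437,.0858,4.488)"
```

```text
37.2 q [ 1.01  0.84 -1.33  1.86  0.89  1.2   2.29] pos [ 0.5148 -0.144   0.1657] yaw -1.8 shift [-0.0011 -0.0032  0.0799] twist -0.3 w 0.0502 F [-0.  -0.1  0.3]
```

Request:
{"method": "carry_out", "body": {
  "rows": [
    [[-0.001, -0.0032, 0.03, 0], [-0.001, -0.0032, 0.055, 0], [-0.001, -0.0032, 0.072, 0], [-0.001, -0.0032, 0.08, 0], [-0.001, -0.0032, 0.08, 0], [-0.001, -0.0032, 0.08, 0]]
  ]
}}

```text
clock: 37.7
position: [0.5186, -0.1435, 0.0864]
tool_rot: [-3.141, 0.0, -1.799]
force: [0.1, 0.6, 1.2]
grip_width: 0.0497
finger_force: 0.0
```

Request:
{"method": "carry_out", "body": {
  "rows": [
    [[0, 0, 0, 0], [0, 0, 0, 0], [0, 0, 0, 0], [0, 0, 0, 0], [0, 0, 0, 0], [0, 0, 0, 0]]
  ],
  "grip": 0
}}

```text
clock: 38.2
position: [0.5185, -0.1438, 0.0864]
tool_rot: [-3.141, -0.0, -1.799]
force: [-3.3, 0.7, 8.1]
grip_width: 0.0111
finger_force: 41.8
```

Request:
{"method": "carry_out", "body": {
  "rows": [
    [[0, 0, 0.0004, 7], [0, 0, 0.0009, 14], [0, 0, 0.0013, 21], [0, 0, 0.0017, 28], [0, 0, 0.0021, 35], [0, 0, 0.0026, 42], [0, 0, 0.003, 49], [0, 0, 0.0034, 56], [0, 0, 0.0038, 63], [0, 0, 0.0043, 70], [0, 0, 0.0047, 77], [0, 0, 0.0051, 84]]
  ]
}}

```text
clock: 39.2
position: [0.5181, -0.1434, 0.0813]
tool_rot: [-3.141, -0.0, 3.013]
force: [-7.0, 2.8, 10.2]
grip_width: 0.0114
finger_force: 39.0
```

Request:
{"method": "carry_out", "body": {
  "rows": [
    [[0, 0, 0.0004, 7], [0, 0, 0.0009, 14], [0, 0, 0.0013, 21], [0, 0, 0.0017, 28], [0, 0, 0.0021, 35], [0, 0, 0.0026, 42], [0, 0, 0.003, 49], [0, 0, 0.0034, 56], [0, 0, 0.0038, 63], [0, 0, 0.0043, 70], [0, 0, 0.0047, 77], [0, 0, 0.0051, 84]]
  ]
}}

```text
clock: 40.2
position: [0.5185, -0.1429, 0.0763]
tool_rot: [3.141, -0.001, 1.548]
force: [-3.8, 4.7, 7.9]
grip_width: 0.0114
finger_force: 38.9
```

Request:
{"method": "carry_out", "body": {
  "rows": [
    [[0, 0, 0.0004, 7], [0, 0, 0.0009, 14], [0, 0, 0.0013, 21], [0, 0, 0.0017, 28], [0, 0, 0.0021, 35], [0, 0, 0.0026, 42], [0, 0, 0.003, 49], [0, 0, 0.0034, 56], [0, 0, 0.0038, 63], [0, 0, 0.0043, 70], [0, 0, 0.0047, 77], [0, 0, 0.0051, 84]]
  ]
}}

```text
clock: 41.2
position: [0.519, -0.1433, 0.0712]
tool_rot: [-3.141, -0.002, 0.081]
force: [-1.5, 1.1, 6.2]
grip_width: 0.0114
finger_force: 38.9
```

```bash
python3 -c "
from h import *
togo(.5182,-.1437,.0858,0.035);print(bot.observe()['moment'])"
```

```text
41.2 q [ 0.34  0.62 -0.25  1.94  0.25  0.6  -1.56] pos [ 0.519  -0.1433  0.0712] yaw 0.081 shift [-0.0008  0.0004 -0.0146] twist 2.7 w 0.0114 F [-1.5  1.1  6.2]
[ 0.36817879  0.18885699 -0.06114872]
```

Request:
{"method": "carry_out", "body": {
  "rows": [
    [[0, 0, 0.0002, 3], [0, 0, 0.0004, 5], [0, 0, 0.0005, 7], [0, 0, 0.0006, 9], [0, 0, 0.0006, 9]]
  ]
}}

```text
clock: 41.62
position: [0.5192, -0.1433, 0.0708]
tool_rot: [3.141, -0.002, -0.07]
force: [-1.1, -1.2, 11.9]
grip_width: 0.0112
finger_force: 56.6
```

```bash
python3 -c "
from h import *
togo(.5182,-.1437,.0858,0.035);print(bot.observe()['moment'])"
```

```text
41.6167 q [ 0.31  0.62 -0.2   1.94  0.21  0.6  -1.68] pos [ 0.5192 -0.1433  0.0708] yaw -0.07 shift [-0.0009  0.0004 -0.015 ] twist -6.0 w 0.0112 F [-1.1 -1.2 11.9]
[0.02208046 0.31560477 1.3138214 ]
```

The knob is fully down: the stop torque reads 1.3 N m. Releasing and going to the reader, turning the hand about half a turn on the way.

Request:
{"method": "carry_out", "body": {
  "rows": [
    [[0, 0, 0, 0], [0, 0, 0, 0], [0, 0, -0.03, 0], [0, 0, -0.07, -7], [0, -0.02, -0.11, -14], [-0.004, -0.05, -0.15, -21], [-0.007, -0.085, -0.18, -28], [-0.01, -0.12, -0.21, -35], [-0.012, -0.155, -0.23, -42], [-0.015, -0.19, -0.23, -49], [-0.018, -0.225, -0.23, -56], [-0.021, -0.26, -0.23, -63]]
  ],
  "grip": 0.05
}}

```text
clock: 42.62
position: [0.5153, 0.1194, 0.3011]
tool_rot: [3.14, -0.001, 1.036]
force: [1.2, 0.1, 0.4]
grip_width: 0.0499
finger_force: 0.0
```

```bash
python3 -c "
from h import *
togo(.51,.33,.3,3.1)"
```

```text
42.6167 q [ 0.14  0.35 -0.62  1.74  0.22  1.12 -1.09] pos [0.5153 0.1194 0.3011] yaw 1.036 shift [ 0.1784 -0.112   0.0012] twist -118.3 w 0.0499 F [1.2 0.1 0.4]
```

Request:
{"method": "carry_out", "body": {
  "rows": [
    [[0.02, -0.011, 0, -7], [0.04, -0.022, 0, -14], [0.06, -0.033, 0, -21], [0.08, -0.044, 0, -28], [0.1, -0.055, 0, -35], [0.12, -0.066, 0, -42], [0.14, -0.077, 0, -49], [0.16, -0.09, 0, -56], [0.178, -0.1, 0, -63], [0.178, -0.112, 0, -70], [0.178, -0.112, 0, -77], [0.178, -0.112, 0, -84]]
  ],
  "grip": 0.085
}}

```text
clock: 43.62
position: [0.5105, 0.3282, 0.2999]
tool_rot: [3.142, -0.0, 2.503]
force: [0.3, -1.0, -0.0]
grip_width: 0.0848
finger_force: 0.0
```

Request:
{"method": "carry_out", "body": {
  "rows": [
    [[0, 0, 0, -7], [0, 0, 0, -14], [0, 0, 0, -21], [0, 0, 0, -28], [0, 0, 0, -34], [0, 0, 0, -34], [0, 0, 0, -34], [0, 0, 0, -34]]
  ]
}}

```text
clock: 44.28
position: [0.5112, 0.3273, 0.2998]
tool_rot: [-3.142, -0.0, 3.085]
force: [0.1, 0.2, 0.0]
grip_width: 0.0848
finger_force: 0.0
```

```bash
python3 - <<'E'
from h import *
togo(.51,.33,.3,3.1)
f=bot.grab_frame("wrist");save(f,"w9")
for l,z in {"reader":.005,"cradle":.0,"label":.045,"reader_spot":-.055}.items():
  for d in bot.spot_point(f,l)[:2]:print(l,round(d["conf"],2),np.round(d["position"],1),onz(f,d["position"],z))
E
```

```text
44.2833 q [ 0.01  0.63 -1.08  1.53  0.56  1.33  0.38] pos [0.5112 0.3273 0.2998] yaw 3.085 shift [ 0.0014  0.0026 -0.0002] twist -0.8 w 0.0848 F [0.1 0.2 0. ]
reader 0.73 [335.7 187.2] [0.51954394 0.34974909 0.005     ]
label 0.81 [123.2 197.7] [0.51020278 0.12973092 0.045     ]
```

View pics/w9.png

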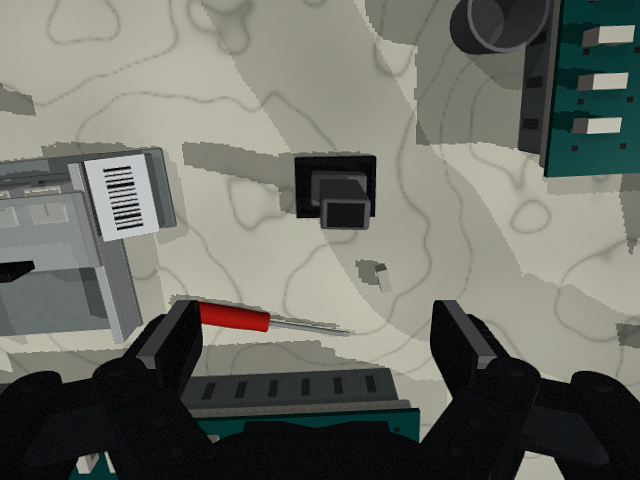

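The reader's handle top is at about (345,214) and the cradle corners at about (295,157), (376,156), (375,217) and (297,218). The label is at (125,198).

```bash
python3 - <<'E'
from h import *
f=bot.grab_frame("wrist")
print([onz(f,p,.016)[:2].round(4) for p in [(295,157),(376,156),(375,217),(297,218)]])
print("handle",onz(f,(345,214),.135).round(4))
I=f["pixels"][140:240,270:400]
cv2.imwrite("pics/c9.png",cv2.resize(cv2.convertScaleAbs(I[:,:,::-1],alpha=2.5,beta=20),None,fx=6,fy=6,interpolation=cv2.INTER_CUBIC))
for r in (bot.regions_of(f,"cradle")[:1],bot.regions_of(f,"reader")[:1]):
  for d in r:
    c=np.argwhere(d["region"])[:,::-1].astype(np.float32);rr=cv2.minAreaRect(c);print(rr)
E
```

```text
[array([0.4827, 0.3075]), array([0.4862, 0.3936]), array([0.5533, 0.3918]), array([0.5498, 0.3051])]
handle [0.5171 0.3512 0.135 ]
((334.787841796875, 185.619873046875), (62.11509704589844, 81.43343353271484), 88.97696685791016)
((340.0, 200.0), (58.0, 58.0), 90.0)
```

View pics/c9.png

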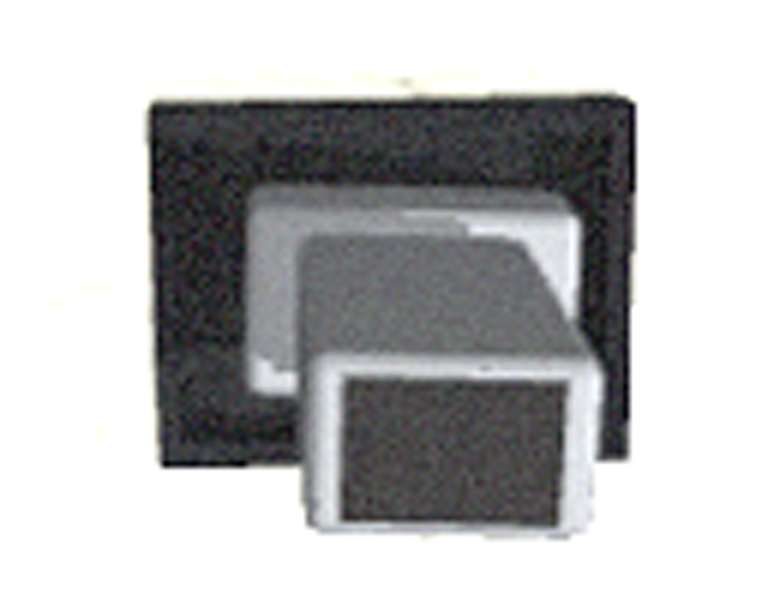

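The crop shows the handle top at full-image (345.8, 214) with its edges square to the tool. The cradle is centred at (0.518, 0.3495) with yaw about -0.04.

My moves can't tilt the tool, but the label leans 25°. So I'll pinch the handle across its 40 mm width and pivot the reader in the pads against the cradle wall.

Request:
{"method": "carry_out", "body": {
  "rows": [
    [[-0.0049, 0.0245, 0.03, -1], [-0.0049, 0.0245, 0.06, -1], [-0.0049, 0.0245, 0.09, -1], [-0.0049, 0.0245, 0.13, -1], [-0.0049, 0.0245, 0.17, -1], [-0.0049, 0.0245, 0.2, -1], [-0.0049, 0.0245, 0.212, -1], [-0.0049, 0.0245, 0.219, -1], [-0.0049, 0.0245, 0.219, -1], [-0.0049, 0.0245, 0.219, -1]]
  ]
}}

```text
clock: 45.52
position: [0.5179, 0.3523, 0.0824]
tool_rot: [3.14, 0.001, 3.106]
force: [0.5, -0.8, -0.5]
grip_width: 0.0851
finger_force: 0.0
```

Request:
{"method": "carry_out", "body": {
  "rows": [
    [[0, 0, 0, 0], [0, 0, 0, 0], [0, 0, 0, 0], [0, 0, 0, 0], [0, 0, 0, 0], [0, 0, 0, 0]]
  ],
  "grip": 0.02,
  "grip_force": 25
}}

```text
clock: 46.02
position: [0.5179, 0.3515, 0.0815]
tool_rot: [-3.142, 0.001, 3.106]
force: [-0.3, -3.1, 7.4]
grip_width: 0.0398
finger_force: 17.4
```

Request:
{"method": "carry_out", "body": {
  "rows": [
    [[0, 0, -0.001, 0], [0, 0, -0.002, 0], [0.004, 0, -0.003, 0], [0.008, 0, -0.003, 0], [0.01, 0, -0.003, 0], [0.01, 0, -0.003, 0], [0.01, 0, -0.003, 0]]
  ]
}}

```text
clock: 46.6
position: [0.5073, 0.352, 0.0838]
tool_rot: [-3.141, -0.0, 3.107]
force: [1.2, -0.0, -2.9]
grip_width: 0.0398
finger_force: 18.4
```

Request:
{"method": "carry_out", "body": {
  "rows": [
    [[0.004, 0, 0, 0], [0.008, 0, 0, 0], [0.012, 0, 0, 0], [0.016, 0, 0, 0], [0.02, 0, 0, 0], [0.024, 0, 0, 0], [0.028, 0, 0, 0], [0.032, 0, 0, 0], [0.036, 0, 0, 0], [0.04, 0, 0, 0], [0.041, 0, 0, 0], [0.041, 0, 0, 0]]
  ]
}}

```text
clock: 47.6
position: [0.4659, 0.3534, 0.0838]
tool_rot: [-3.141, -0.0, 3.107]
force: [1.8, -0.4, -1.3]
grip_width: 0.0397
finger_force: 25.6
```

```bash
python3 - <<'E'
from h import *
togo(.5175,.3515,.1,3.1);print(bot.observe()["moment"])
f=bot.grab_frame("wrist");save(f,"w10")
E
```

```text
47.6 q [-0.14  0.83 -0.93  1.79  0.81  0.95  0.12] pos [0.4659 0.3534 0.0838] yaw 3.107 shift [-0.0516 -0.0001 -0.0163] twist 0.4 w 0.0397 F [ 1.8 -0.4 -1.3]
[-0.00200894 -0.19577399 -0.00783865]
```

View pics/w10.png

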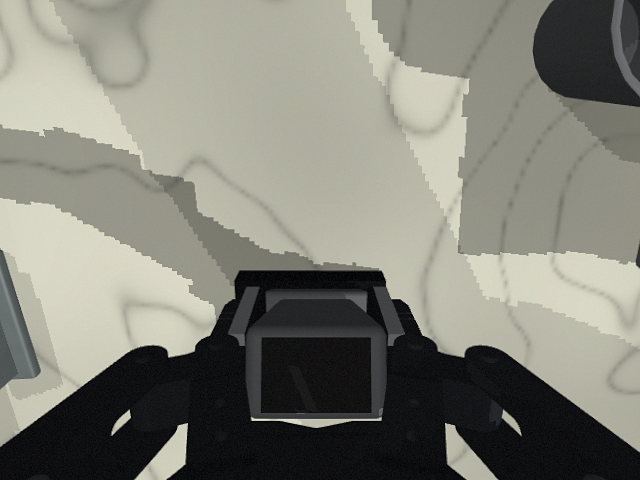

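The reader leans in the grip, with its handle top between rows 336 and 418. I'll work out the angle from the projection.

```bash
cat >> h.py <<'E'
def lean(f,h=.0955,x0=0.):
    s=bot.observe();Rt=R.from_euler("xyz",s["tool_rot"]).as_matrix();P=s["position"]-.019*Rt[:,2]
    for t in (0,5,10,15,18,20,22,24,26,28,30,32,34):
        a=np.radians(t);zr=Rt[:,0]*np.sin(a)-Rt[:,2]*np.cos(a);xr=Rt[:,0]*np.cos(a)+Rt[:,2]*np.sin(a)
        q=[proj(f,P+(u-x0)*xr+(.130-h)*zr+v*Rt[:,1]) for u in(.013,-.013) for v in(-.02,.02)]
        print(t,*[np.round(z,1) for z in q])
E
python3 - <<'E'
from h import *
f=bot.grab_frame("wrist");lean(f)
g=cv2.cvtColor(f["pixels"],cv2.COLOR_RGB2GRAY)
print(g[262:430,300:340].mean(1).round().astype(int).tolist())
print(g[370,235:400].tolist())
E
```

```text
0 [236.5 357.6] [390.6 357.6] [242.3 437.1] [385.1 437.1]
5 [236.7 345. ] [390.4 344.9] [241.1 431.2] [386.4 431.1]
10 [237.1 332.3] [390.  332.3] [239.9 424.1] [387.5 424. ]
15 [237.8 319.8] [389.4 319.7] [238.8 415.8] [388.4 415.7]
18 [238.2 312.4] [388.9 312.4] [238.3 410.3] [388.9 410.2]
20 [238.6 307.6] [388.6 307.6] [238.  406.4] [389.3 406.4]
22 [239.  302.9] [388.3 302.8] [237.7 402.4] [389.5 402.4]
24 [239.4 298.2] [387.9 298.2] [237.4 398.2] [389.8 398.2]
26 [239.8 293.7] [387.5 293.6] [237.2 393.9] [390.  393.9]
28 [240.3 289.2] [387.  289.2] [237.  389.5] [390.2 389.5]
30 [240.7 284.9] [386.6 284.9] [236.8 385. ] [390.4 384.9]
32 [241.2 280.7] [386.1 280.7] [236.7 380.3] [390.5 380.3]
34 [241.7 276.7] [385.6 276.7] [236.6 375.6] [390.6 375.5]
[152, 138, 123, 117, 117, 117, 118, 123, 63, 13, 7, 8, 9, 7, 9, 9, 8, 8, 8, 11, 12, 11, 11, 11, 12, 11, 15, 35, 37, 44, 54, 58, 61, 65, 70, 71, 65, 40, 35, 37, 37, 37, 36, 36, 36, 37, 37, 37, 37, 36, 36, 37, 37, 37, 37, 36, 37, 37, 36, 36, 36, 37, 37, 38, 43, 47, 50, 54, 56, 58, 60, 62, 64, 66, 70, 39, 13, 17, 18, 18, 17, 17, 18, 17,
[... 302 characters left out ...]
 188, 189, 186, 167, 133, 89, 44, 11, 14]
[12, 16, 13, 12, 17, 14, 18, 11, 12, 13, 24, 49, 56, 58, 58, 59, 63, 65, 67, 67, 68, 69, 67, 69, 68, 62, 35, 17, 16, 19, 19, 21, 18, 15, 12, 17, 16, 15, 16, 19, 20, 19, 18, 10, 18, 17, 15, 23, 15, 20, 20, 18, 16, 20, 26, 30, 27, 26, 27, 26, 27, 28, 30, 25, 29, 13, 17, 21, 20, 18, 19, 19, 20, 17, 18, 17, 19, 20, 13, 19, 17, 18, 18, 15, 22, 21, 20, 17, 10, 14, 18, 16, 21, 19, 21, 15, 14, 21, 13, 9, 18, 17, 19, 16, 14, 22, 14, 24, 16, 20, 18, 20, 14, 23, 21, 21, 16, 13, 15, 21, 20, 19, 20, 18, 18, 18, 12, 8, 16, 20, 24, 17, 19, 19, 12, 14, 66, 68, 70, 65, 68, 65, 66, 67, 65, 63, 60, 60, 58, 59, 54, 42, 15, 15, 13, 18, 14, 21, 18, 19, 14, 16, 18, 15, 14]
```

```bash
python3 - <<'E'
from h import *
f=bot.grab_frame("wrist")
print("cradle rim outer",[proj(f,(.518-.033+.04*v,.3495+v,.016)).round(1) for v in(-.044,.044)],"inner",proj(f,(.490,.3495,.016)).round(1))
s=bot.observe();Rt=R.from_euler("xyz",s["tool_rot"]).as_matrix();P=s["position"]-.019*Rt[:,2]
for t in range(0,32,4):
    a=np.radians(t);zr=Rt[:,0]*np.sin(a)-Rt[:,2]*np.cos(a);xr=Rt[:,0]*np.cos(a)+Rt[:,2]*np.sin(a)
    print(t,[proj(f,P+.017*xr+(.03-.0955)*zr+v*Rt[:,1]).round(1) for v in(-.029,.029)],"bottom corner",(P+.017*xr-.0955*zr).round(4))
I=f["pixels"][255:435,225:410]
cv2.imwrite("pics/c10.png",cv2.resize(cv2.convertScaleAbs(I[:,:,::-1],alpha=2.5,beta=20),None,fx=4,fy=4,interpolation=cv2.INTER_CUBIC)[:600])
E
```

```text
cradle rim outer [array([232.7, 280.1]), array([385.6, 280.7])] inner [309.5 288.4]
0 [array([256.3, 231.1]), array([372.9, 231.1])] bottom corner [0.4491 0.354  0.0072]
4 [array([257. , 239.3]), array([372.2, 239.3])] bottom corner [0.4557 0.3538 0.0063]
8 [array([257.6, 247.6]), array([371.7, 247.6])] bottom corner [0.4625 0.3535 0.0058]
12 [array([258.1, 256.1]), array([371.2, 256. ])] bottom corner [0.4693 0.3533 0.0058]
16 [array([258.5, 264.6]), array([370.8, 264.6])] bottom corner [0.476  0.353  0.0062]
20 [array([258.8, 273.3]), array([370.5, 273.2])] bottom corner [0.4827 0.3528 0.0072]
24 [array([259., 282.]), array([370.3, 282. ])] bottom corner [0.4893 0.3526 0.0086]
28 [array([259.2, 290.9]), array([370.2, 290.9])] bottom corner [0.4958 0.3524 0.0104]
```

View pics/c10.png

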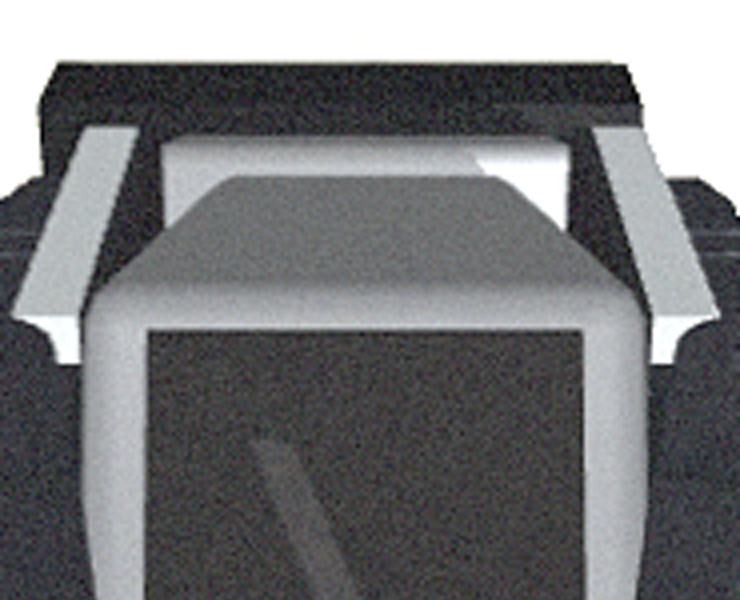

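The crop shows the reader leaning, with the nose held by the cradle wall (rim at image row 270, nose top at row 289). I'll tighten the grip, lift it out, turn to the label's yaw and check the lean in profile.

Request:
{"method": "carry_out", "body": {
  "rows": [
    [[0, 0, 0, 0], [0, 0, 0, 0], [0, 0, -0.02, 0], [0, 0, -0.05, 0], [0, 0, -0.08, 0], [0, 0, -0.11, 7], [0, -0.01, -0.14, 14], [-0.008, -0.03, -0.17, 21], [-0.016, -0.05, -0.17, 28], [-0.024, -0.07, -0.17, 35], [-0.032, -0.09, -0.17, 42], [-0.038, -0.099, -0.17, 49]]
  ],
  "grip": 0.02,
  "grip_force": 60
}}

```text
clock: 48.75
position: [0.5017, 0.2503, 0.2538]
tool_rot: [-3.141, 0.001, 2.243]
force: [-0.7, 1.0, -1.3]
grip_width: 0.0394
finger_force: 63.7
```

Request:
{"method": "carry_out", "body": {
  "rows": [
    [[0, 0, 0, 7], [0, 0, 0, 14], [0, 0, 0, 21], [0, 0, 0, 28], [0, 0, 0, 35], [0, 0, 0, 37], [0, 0, 0, 37], [0, 0, 0, 37]]
  ]
}}

```text
clock: 49.42
position: [0.5008, 0.2533, 0.2538]
tool_rot: [-3.141, 0.0, 1.608]
force: [0.6, 0.3, -1.2]
grip_width: 0.0395
finger_force: 63.7
```

```bash
python3 - <<'E'
from h import *
togo(*tr(0,.2),.162,1.606);print(bot.observe()["finger_force"])
s=bot.observe();Rt=R.from_euler("xyz",s["tool_rot"]).as_matrix();P=s["position"]-.019*Rt[:,2]
f=bot.grab_frame("scene");c=proj(f,P);print(c)
x,y=c.astype(int);I=f["pixels"][y-70:y+80,x-100:x+100]
cv2.imwrite("pics/s11.png",cv2.resize(cv2.convertScaleAbs(I[:,:,::-1],alpha=1.6,beta=10),None,fx=4,fy=4,interpolation=cv2.INTER_CUBIC));print("crop origin",x-100,y-70)
for t in (0,10,20,25,30):
    a=np.radians(t);zr=Rt[:,0]*np.sin(a)-Rt[:,2]*np.cos(a);b=proj(f,P-.0955*zr)
    print(t,b.round(1),proj(f,P+.0345*zr).round(1))
for l in("reader","reader_spot"):
  for d in bot.spot_point(f,l)[:2]:print(l,d["conf"],d["position"])
E
```

```text
49.4167 q [-0.04  0.48 -0.74  1.72  0.36  1.08 -0.86] pos [0.5008 0.2533 0.2538] yaw 1.608 shift [-0.0621  0.0035  0.0918] twist 0.1 w 0.0395 F [ 0.6  0.3 -1.2]
63.69163155555725
[460.50680798 130.60340268]
crop origin 360 60
0 [449.3 164.3] [465. 117.]
10 [441.5 165.6] [468.1 116.6]
20 [434.1 165.9] [470.9 116.6]
25 [430.7 165.6] [472.2 116.8]
30 [427.4 165.1] [473.4 117.1]
reader 0.85 [428.7, 164.1]
reader_spot 0.31 [463.1, 286.9]
```

View pics/s11.png

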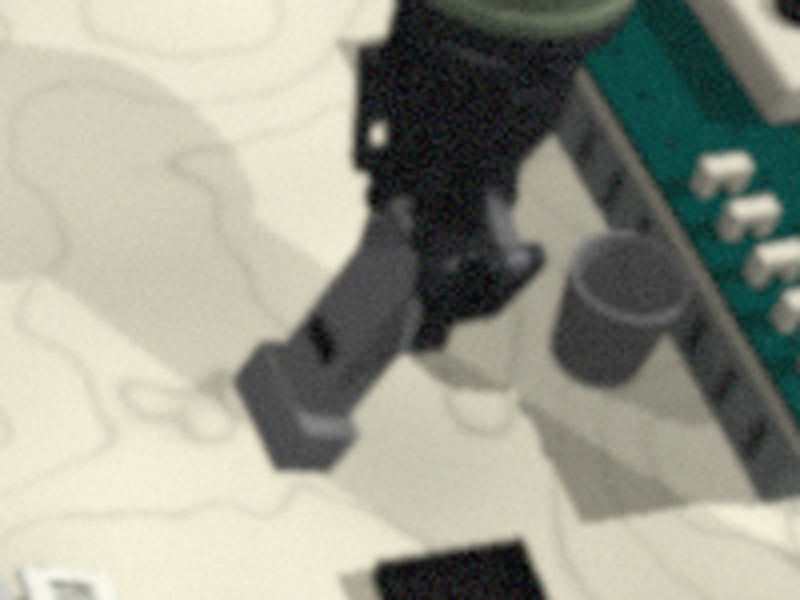

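```bash
cat >> h.py <<'E'
from scipy.optimize import minimize
def fitlean(names=("scene","top")):
    s=bot.observe();Rt=R.from_euler("xyz",s["tool_rot"]).as_matrix();P=s["position"]-.019*Rt[:,2]
    F=[]
    for n in names:
        f=bot.grab_frame(n);d=bot.regions_of(f,"reader")
        d=[q for q in d if np.linalg.norm(np.array(q["position"])-proj(f,P))<60]
        if d: F.append((f,d[0]["region"]));print(n,"conf",round(d[0]["conf"],2),"n",d[0]["region"].sum())
    def corners(p):
        t,x0,h,y0=p;a=np.radians(t);zr=Rt[:,0]*np.sin(a)-Rt[:,2]*np.cos(a);xr=Rt[:,0]*np.cos(a)+Rt[:,2]*np.sin(a)
        B=lambda w,l,z0,z1:[P+(u-x0)*xr+(v+y0)*Rt[:,1]+(z-h)*zr for u in(w,-w) for v in(l,-l) for z in(z0,z1)]
        return B(.017,.029,0,.03),B(.013,.02,.03,.075)
    def cost(p):
        c=0
        for f,m in F:
            M=np.zeros((1920,2560),np.uint8)
            for b in corners(p):
                q=np.array([proj(f,v) for v in b]);cv2.fillConvexPoly(M,cv2.convexHull((q*4+2).astype(np.int32)),1)
            M=cv2.resize(M.astype(np.float32),(640,480),interpolation=cv2.INTER_AREA)
            # ignore the part by the pads
            a=np.radians(p[0]);cut=np.array([proj(f,P-.03*(Rt[:,0]*np.sin(a)-Rt[:,2]*np.cos(a)))])[0]
            nose=q.mean(0);dirn=proj(f,P)-proj(f,P-.0955*(Rt[:,0]*np.sin(a)-Rt[:,2]*np.cos(a)));dirn/=np.linalg.norm(dirn)
            yy,xx=np.mgrid[:480,:640];k=((xx-cut[0])*dirn[0]+(yy-cut[1])*dirn[1])<0
            c+=np.abs(M-m)[k].sum()
        return c+(p[1]/.004)**2*3+((p[2]-.0955)/.004)**2*3+(p[3]/.002)**2*3
    best=min((minimize(cost,[t,0,.0955,0],method="Nelder-Mead",options=dict(initial_simplex=np.array([[t,0,.0955,0],[t+5,0,.0955,0],[t,.004,.0955,0],[t,0,.1,0],[t,0,.0955,.003]]),maxiter=150)) for t in (12,20,28)),key=lambda r:r.fun)
    p=best.x;a=np.radians(p[0]);zr=Rt[:,0]*np.sin(a)-Rt[:,2]*np.cos(a);xr=Rt[:,0]*np.cos(a)+Rt[:,2]*np.sin(a)
    nose=P-p[1]*xr+p[3]*Rt[:,1]-p[2]*zr;spot=nose-.06*zr
    print("fit lean %.1f x0 %.4f h %.4f y0 %.4f cost %.0f"%(*p,best.fun),"nose",nose.round(4),"spot",spot.round(4),"spot-TCP",(spot-s["position"]).round(4))
    print([ (t,round(cost([t,*p[1:]]))) for t in (10,15,20,25,30)])
    return p
E
python3 - <<'E'
from h import *
fitlean();fitlean(("scene",))
E
```

```text
fit lean 12.0 x0 0.0000 h 0.0955 y0 0.0000 cost 0 nose [0.5016 0.2333 0.1794] spot [0.502  0.2208 0.1207] spot-TCP [ 0.0011 -0.0323 -0.1331]
[(10, 0), (15, 0), (20, 0), (25, 0), (30, 0)]
scene conf 0.61 n 1639
fit lean 24.4 x0 0.0026 h 0.0968 y0 -0.0005 cost 57 nose [0.502  0.2107 0.1857] spot [0.5028 0.186  0.131 ] spot-TCP [ 0.0019 -0.0671 -0.1228]
[(10, 598), (15, 390), (20, 196), (25, 62), (30, 202)]
```

The silhouette fit gives a lean of 24.4° (cost 57, against 62 at 25° and 196 at 20°). I'm moving the reading point onto the label.

Request:
{"method": "carry_out", "body": {
  "rows": [
    [[-0.015, 0.001, 0.02, 0], [-0.03, 0.002, 0.04, 0], [-0.045, 0.004, 0.06, 0], [-0.0575, 0.0047, 0.08, 0], [-0.0575, 0.0047, 0.086, 0], [-0.0575, 0.0047, 0.086, 0], [-0.0575, 0.0047, 0.086, 0], [-0.0575, 0.0047, 0.086, 0]]
  ]
}}

```text
clock: 50.53
position: [0.5079, 0.1971, 0.1689]
tool_rot: [3.14, -0.001, 1.607]
force: [0.4, -1.1, -2.1]
grip_width: 0.0393
finger_force: 63.6
```

```bash
python3 - <<'E'
from h import *
togo(.5076,.1961,.1678,1.606)
fitlean(("scene",));fitlean(("top",))
for n in ("scene","top","wrist"):
  f=bot.grab_frame(n)
  for d in bot.spot_point(f,"label")[:1]:print(n,"label",d["conf"],onz(f,d["position"],.045).round(4))
save(f,"w12")
I=f["pixels"].copy()
E
```

```text
50.5333 q [ 0.02  0.55 -0.69  1.85  0.44  0.9  -0.84] pos [0.5079 0.1971 0.1689] yaw 1.607 shift [-0.001  -0.0004  0.0011] twist 0.0 w 0.0393 F [ 0.4 -1.1 -2.1]
scene conf 0.81 n 1261
fit lean 24.7 x0 0.0027 h 0.0970 y0 -0.0005 cost 90 nose [0.509  0.1541 0.1009] spot [0.51   0.1291 0.0464] spot-TCP [ 0.0021 -0.068  -0.1225]
[(10, 562), (15, 369), (20, 187), (25, 96), (30, 185)]
fit lean 12.0 x0 0.0000 h 0.0955 y0 0.0000 cost 0 nose [0.5087 0.177  0.0944] spot [0.5093 0.1645 0.0357] spot-TCP [ 0.0013 -0.0322 -0.1331]
[(10, 0), (15, 0), (20, 0), (25, 0), (30, 0)]
scene label 0.79 [0.514  0.1235 0.045 ]
top label 0.73 [ 0.505  -0.0057  0.045 ]
```

View pics/w12.png

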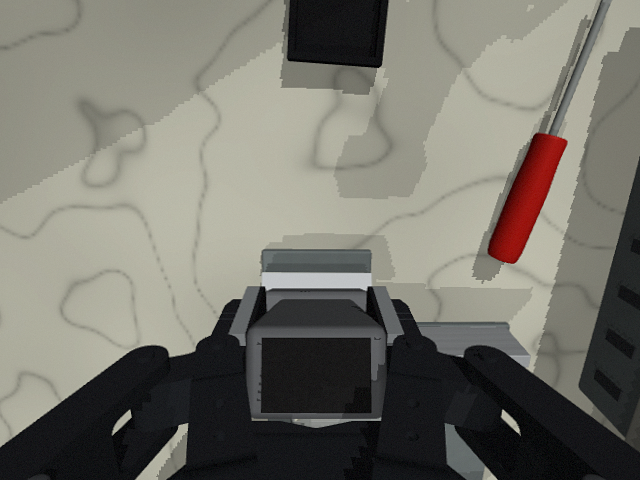

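The view shows the reader over the label plate with its lean kept. The fitted reading point is (0.510, 0.129, 0.046), against a label centre of about (0.509, 0.129, 0.045). I'll hold it still for two seconds.

Request:
{"method": "carry_out", "body": {
  "rows": [
    [[0, 0, 0.001, 0], [0, 0, 0.001, 0], [0, 0, 0.001, 0], [0, 0, 0.001, 0], [0, 0, 0.001, 0], [0, 0, 0.001, 0], [0, 0, 0.001, 0], [0, 0, 0.001, 0], [0, 0, 0.001, 0], [0, 0, 0.001, 0], [0, 0, 0.001, 0], [0, 0, 0.001, 0]]
  ]
}}

```text
clock: 52.03
position: [0.5077, 0.1958, 0.1668]
tool_rot: [-3.142, -0.0, 1.606]
force: [-0.0, 0.3, -2.0]
grip_width: 0.0394
finger_force: 63.6
```

Request:
{"method": "carry_out", "body": {
  "rows": [
    [[0, 0, 0, 0], [0, 0, 0, 0], [0, 0, 0, 0], [0, 0, 0, 0], [0, 0, 0, 0], [0, 0, 0, 0], [0, 0, 0, 0], [0, 0, 0, 0], [0, 0, 0, 0], [0, 0, 0, 0], [0, 0, 0, 0], [0, 0, 0, 0]]
  ]
}}

```text
clock: 53.03
position: [0.5076, 0.1958, 0.1668]
tool_rot: [-3.142, -0.0, 1.606]
force: [0.4, -0.1, -2.6]
grip_width: 0.0395
finger_force: 63.6
```

```bash
python3 - <<'E'
from h import *
togo(.4659,.3534,.2538,3.107)
f=bot.grab_frame("scene");d=bot.spot_point(f,"label")[0];save(f,"s13");print(d)
I=f["pixels"][140:260,320:480]
cv2.imwrite("pics/s13.png",cv2.resize(cv2.convertScaleAbs(I[:,:,::-1],alpha=1.6,beta=10),None,fx=5,fy=5,interpolation=cv2.INTER_CUBIC))
print(proj(f,(.5090,.1285,.045)),proj(f,(.51,.1291,.0464)))
E
```

```text
53.0333 q [ 0.02  0.55 -0.69  1.85  0.44  0.89 -0.84] pos [0.5076 0.1958 0.1668] yaw 1.606 shift [ 0.1589 -0.0362 -0.087 ] twist -86.0 w 0.0395 F [ 0.4 -0.1 -2.6]
{'position': [379.7, 220.2], 'conf': 0.56}
[381.34254314 217.37225417] [381.82291949 217.35231022]
```

View pics/s13.png

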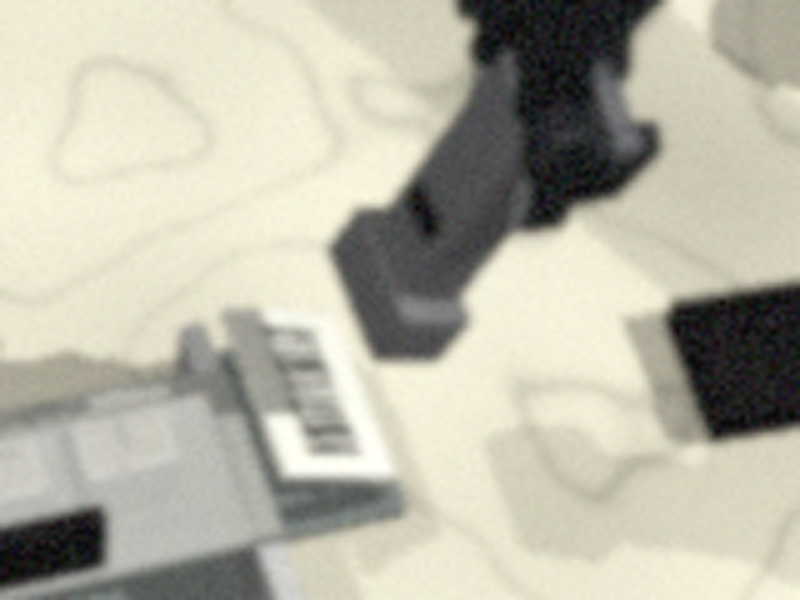

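The profile shows the aim point within about 2 px of the bar centre, which sits at crop (315,388). The hold is done.

To stand the reader up again I need a firm edge taller than the cradle wall. I'll press the nose's low side against the free outer face of the tray's left guide rail, then re-cradle it.

```bash
python3 - <<'E'
from h import *
togo(*tr(.085,.185),.20,1.606)
togo(*tr(.085,.185),.088,1.606)
E
```

```text
53.1333 q [ 0.02  0.55 -0.69  1.85  0.44  0.89 -0.84] pos [0.5076 0.1958 0.1668] yaw 1.606 shift [-0.0194  0.0837 -0.0332] twist -0.0 w 0.0396 F [-1.  -0.2 -2.1]
53.1333 q [ 0.02  0.55 -0.69  1.85  0.44  0.89 -0.84] pos [0.5076 0.1958 0.1668] yaw 1.606 shift [-0.0194  0.0837  0.0788] twist -0.0 w 0.0396 F [-1.  -0.2 -2.1]
```

Request:
{"method": "carry_out", "body": {
  "rows": [
    [[0, 0.01, -0.015, 0], [-0.005, 0.03, -0.03, 0], [-0.01, 0.055, -0.033, 0], [-0.0194, 0.0837, -0.033, 0], [-0.0194, 0.0837, -0.03, 0], [-0.0194, 0.0837, 0, 0], [-0.0194, 0.0837, 0.03, 0], [-0.0194, 0.0837, 0.055, 0], [-0.0194, 0.0837, 0.07, 0], [-0.0194, 0.0837, 0.0785, 0], [-0.0194, 0.0837, 0.0785, 0], [-0.0194, 0.0837, 0.0785, 0]]
  ]
}}

```text
clock: 54.13
position: [0.5922, 0.1796, 0.0888]
tool_rot: [3.141, -0.0, 1.606]
force: [-0.6, -1.1, -1.1]
grip_width: 0.039
finger_force: 63.7
```

Request:
{"method": "carry_out", "body": {
  "rows": [
    [[-0.005, 0, 0, 0], [-0.01, 0, 0, 0], [-0.015, 0, 0, 0], [-0.02, 0, 0, 0], [-0.025, 0, 0, 0], [-0.03, 0, 0, 0], [-0.035, 0, 0, 0], [-0.04, 0, 0, 0], [-0.045, 0, 0, 0], [-0.05, 0, 0, 0], [-0.05, 0, 0, 0]]
  ],
  "grip": 0.02,
  "grip_force": 25
}}

```text
clock: 55.05
position: [0.5943, 0.1295, 0.089]
tool_rot: [3.14, -0.002, 1.605]
force: [1.2, 5.1, -0.3]
grip_width: 0.0397
finger_force: 62.9
```

Request:
{"method": "carry_out", "body": {
  "rows": [
    [[-0.004, 0, 0, 0], [-0.008, 0, 0, 0], [-0.012, 0, 0, 0], [-0.014, 0, 0, 0], [-0.014, 0, 0, 0], [-0.014, 0, 0, 0]]
  ]
}}

```text
clock: 55.55
position: [0.5947, 0.1161, 0.089]
tool_rot: [3.14, -0.002, 1.606]
force: [0.4, 5.1, 0.9]
grip_width: 0.0395
finger_force: 64.7
```

```bash
python3 - <<'E'
from h import *
togo(*tr(.085,.122),.088,1.606);fitlean(("scene",))
E
```

```text
55.55 q [ 0.12  0.74 -0.61  1.74  0.54  0.84 -0.71] pos [0.5947 0.1161 0.089 ] yaw 1.606 shift [ 0.0003 -0.0005  0.001 ] twist -0.0 w 0.0395 F [0.4 5.1 0.9]
scene conf 0.96 n 577
fit lean -12.2 x0 0.0117 h 0.0969 y0 -0.0027 cost 152 nose [0.5917 0.1252 0.0108] spot [ 0.5914  0.1379 -0.0478] spot-TCP [-0.0033  0.0218 -0.1368]
[(10, 795), (15, 940), (20, 1055), (25, 1133), (30, 1194)]
```

It pivoted with about 5 N. I'll lift clear and check how upright it is.

Request:
{"method": "carry_out", "body": {
  "rows": [
    [[0.005, 0, 0, 0], [0.005, 0, -0.03, 0], [0.01, 0, -0.06, 0], [0.03, -0.02, -0.1, 0], [0.06, -0.04, -0.13, 0], [0.09, -0.06, -0.16, 0], [0.12, -0.08, -0.165, 0], [0.137, -0.095, -0.165, 0], [0.137, -0.095, -0.165, 0], [0.137, -0.095, -0.165, 0]]
  ]
}}

```text
clock: 56.48
position: [0.4935, 0.2502, 0.2539]
tool_rot: [3.141, 0.0, 1.609]
force: [-0.3, -1.4, -1.8]
grip_width: 0.0392
finger_force: 64.4
```

```bash
python3 - <<'E'
from h import *
togo(.5175,.3515,.2,3.107);fitlean(("scene",))
E
```

```text
56.4833 q [-0.03  0.47 -0.75  1.74  0.36  1.08 -0.87] pos [0.4935 0.2502 0.2539] yaw 1.609 shift [0.1003 0.0278 0.0539] twist -85.8 w 0.0392 F [-0.3 -1.4 -1.8]
scene conf 0.67 n 1274
fit lean -0.8 x0 0.0027 h 0.0958 y0 -0.0011 cost 92 nose [0.4925 0.2488 0.1771] spot [0.4925 0.2496 0.1172] spot-TCP [-0.0009 -0.0007 -0.1368]
[(10, 447), (15, 633), (20, 812), (25, 980), (30, 1128)]
```

The reader is upright to about 1°. Back to the cradle.

Request:
{"method": "carry_out", "body": {
  "rows": [
    [[0.008, 0.002, 0, -7], [0.016, 0.004, 0, -14], [0.025, 0.007, 0, -21], [0.034, 0.009, 0, -28], [0.043, 0.012, 0, -35], [0.052, 0.014, 0, -42], [0.061, 0.017, 0, -49], [0.07, 0.019, 0, -56], [0.08, 0.022, 0, -63], [0.09, 0.025, 0, -70], [0.1, 0.028, 0, -77], [0.1, 0.028, 0, -84]]
  ]
}}

```text
clock: 57.58
position: [0.5198, 0.3503, 0.2525]
tool_rot: [3.141, -0.001, 3.077]
force: [0.8, 0.3, -2.7]
grip_width: 0.0391
finger_force: 64.3
```

Request:
{"method": "carry_out", "body": {
  "rows": [
    [[0, 0, 0.03, -2], [0, 0, 0.07, -2], [0, 0, 0.1, -2], [0, 0, 0.13, -2], [0, 0, 0.145, -2], [0, 0, 0.145, -2], [0, 0, 0.145, -2]]
  ]
}}

```text
clock: 58.17
position: [0.5194, 0.3496, 0.1086]
tool_rot: [-3.141, -0.001, 3.106]
force: [0.9, 0.8, -1.9]
grip_width: 0.0393
finger_force: 64.3
```

```bash
python3 - <<'E'
from h import *
togo(.5170,.3515,.082,3.107);fitlean(("scene",))
E
```

```text
58.1667 q [-0.1   0.86 -0.95  1.66  0.79  1.05  0.23] pos [0.5194 0.3496 0.1086] yaw 3.106 shift [0.0024 0.0018 0.0266] twist -0.1 w 0.0393 F [ 0.9  0.8 -1.9]
scene conf 0.96 n 991
fit lean -1.6 x0 0.0031 h 0.0960 y0 0.0016 cost 87 nose [0.5198 0.3512 0.0315] spot [ 0.5182  0.3512 -0.0285] spot-TCP [-0.0012  0.0016 -0.1371]
[(10, 331), (15, 460), (20, 582), (25, 692), (30, 789)]
```

Lower and set down, letting light floor contact square it.

Request:
{"method": "carry_out", "body": {
  "rows": [
    [[0.0024, 0.001, 0.008, 0], [0.0024, 0.001, 0.015, 0], [0.0024, 0.001, 0.02, 0], [0.0024, 0.001, 0.024, 0], [0.0024, 0.001, 0.0265, 0], [0.0024, 0.001, 0.0275, 0], [0.0024, 0.001, 0.0275, 0], [0.0024, 0.001, 0.0275, 0]]
  ]
}}

```text
clock: 58.93
position: [0.5178, 0.3512, 0.0833]
tool_rot: [3.141, 0.003, 3.106]
force: [-4.1, -11.1, 39.1]
grip_width: 0.0397
finger_force: 69.1
```

Request:
{"method": "carry_out", "body": {
  "rows": [
    [[0, 0, 0, 0], [0, 0, 0, 0], [0, 0, 0, 0], [0, 0, 0, 0], [0, 0, 0, 0], [0, 0, -0.01, 0], [0, 0, -0.03, 0], [0, 0, -0.06, 0], [0, 0, -0.1, 0], [0, 0, -0.14, 0], [0, 0, -0.18, 0], [0, 0, -0.2, 0]]
  ],
  "grip": 0.085
}}

```text
clock: 59.93
position: [0.5166, 0.3521, 0.2863]
tool_rot: [3.138, 0.003, 3.107]
force: [-0.5, -0.1, 0.5]
grip_width: 0.0848
finger_force: 0.0
```

```bash
python3 - <<'E'
from h import *
togo(.5170,.3515,.3,3.107)
f=bot.grab_frame("scene")
for l,z in {"reader":.005,"cradle":0,"block0":.008,"cover_tab":.092,"lock_grip":.098}.items():
  for d in bot.spot_point(f,l)[:1]:print(l,round(d["conf"],2),onz(f,d["position"],z).round(3))
I=f["pixels"][130:310,220:500]
cv2.imwrite("pics/s14.png",cv2.resize(cv2.convertScaleAbs(I[:,:,::-1],alpha=1.5,beta=10),(784,504),interpolation=cv2.INTER_CUBIC))
E
```

```text
59.9333 q [-0.04  0.67 -1.08  1.5   0.6   1.32  0.37] pos [0.5166 0.3521 0.2863] yaw 3.107 shift [-0.0004 -0.0005 -0.0137] twist 0.0 w 0.0848 F [-0.5 -0.1  0.5]
reader 0.93 [0.516 0.343 0.005]
cradle 0.56 [0.514 0.345 0.   ]
cover_tab 0.89 [ 0.571 -0.003  0.092]
lock_grip 0.58 [ 0.517 -0.145  0.098]
```

View pics/s14.png

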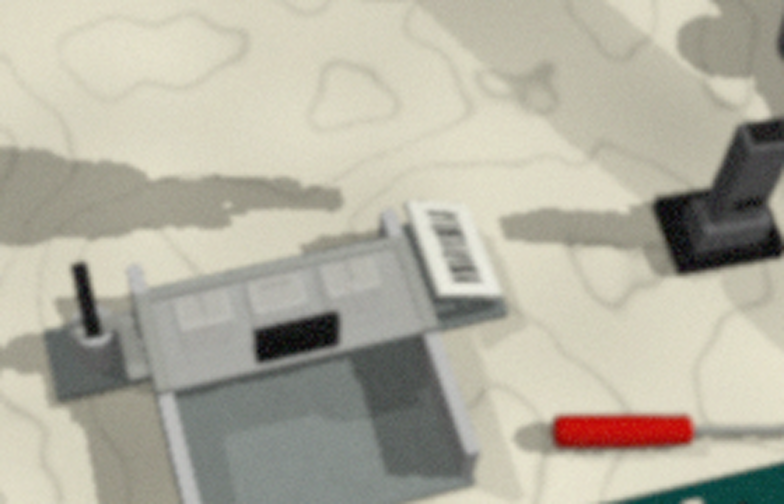

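The final view shows the cover home over the three blocks, the knob down and the reader upright in its cradle. The arm is clear, so I'm handing in.

```bash
python3 -c "
from workcell import bot
print(bot.job_done())"
```

```text
the job is handed in; nothing more can be done
None
```

I handed the job in at about 60 s: three blocks packed paper side up, cover home, knob screwed fully down, label read with a two-second hold, and the reader back upright in its cradle; the verdict wasn't shown, I viewed 18 pictures (over the limit of 14), the moves can't tilt the tool so I leaned the reader about 25° against the cradle wall and straightened it on the tray's left rail, and setting it down peaked at about 40 N.

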